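Pack the mosaic kit drawer

TASK

Pack the kit drawer for the next mosaic student: pull out the drawer of the low white cabinet, put in every lidded cup of glass chips, ink bottle, grout float and bead tin that is out on the table (not all of them are there every time) together with the one plywood panel that fits the white frame lying on the green mat, then push the drawer fully shut. Leave the other two panels and the roll of tape where they are.

Things in the scene. Friction and masses are not known exactly. Their poses are not given: they have to be found in the camera images.
- kit_drawer0 (a joint): The one drawer of the low white cabinet (fixed; 280 mm deep, 340 wide, 95 tall), metres pulled out: 0 shut (front flush with the cabinet), 0.198 at its stop; starts 0 to 0.03. Slides out along the cabinet's -x, roughly towards the robot; about 1 N of friction, no spring, stays where it is left.
- kit_drawer0_handle (a point): Middle of the drawer's dark bar handle: a horizontal bar 120 mm long along the drawer's y, 11 mm thick, on two posts about 50 mm either side of the middle, 35 mm clear (centre to face) in front of the drawer front, at z 0.060. Axes as the drawer: -x is the way it pulls out.
- drawer_floor (a point): Middle of the front edge of the drawer's inner floor (z 0.022), moves with the drawer; x into the cabinet, y across. Inside: x 0 to 0.235, y -0.149 to 0.149; above the floor the side walls stand 34 mm (6 mm thick), the front 54 mm (15 mm thick). Pulled out by q, only the part with x below q - 0.006 is open from above, the rest is under the cabinet top (61 mm clear height).
- cup_amber: Lidded clear portion cup, standing, filled with amber glass chips (orange), pale lid with a dot of orange: a 43 mm diameter, 34 mm tall cylinder (lid rim 45 mm), 40-85 g. Origin: centre of its underside, z up through the lid. May be absent (None).
- cup_teal: Lidded clear portion cup, standing, filled with teal glass chips (blue-green), pale lid with a dot of blue-green: a 43 mm diameter, 34 mm tall cylinder (lid rim 45 mm), 40-85 g. Origin: centre of its underside, z up through the lid. May be absent (None).
- cup_black: Lidded clear portion cup, standing, filled with black glass chips (black), pale lid with a dot of black: a 43 mm diameter, 34 mm tall cylinder (lid rim 45 mm), 40-85 g. Origin: centre of its underside, z up through the lid. May be absent (None).
- ink: Square dark-blue ink bottle, standing: 36 x 36 mm body 32 mm tall, then a black round cap 26 mm in diameter to 46 mm height; 55-115 g. Origin: centre of its underside. May be absent (None).
- float: Small grout float: green plate 70 (x) x 36 (y) x 10 mm lying flat, with a wooden grip bar 56 (x) x 16 (y) mm on it reaching to 36 mm height; 40-85 g. Origin: centre of its underside. May be absent (None).
- tin: Flat bead tin, magenta with a silvery lid: 71 (x) x 47 (y) x 26 mm, 60-130 g. Origin: centre of its underside. May be absent (None).
- panel_34: Flat birch-plywood panel, 70 mm long (its x) by 34 mm wide (its y) by 12 mm thick (z), lying flat on the table. Origin: centre of its underside.
- panel_44: Flat birch-plywood panel, 70 mm long (its x) by 44 mm wide (its y) by 12 mm thick (z), lying flat on the table; fits neither frame properly (too wide for one, loose in the other). Origin: centre of its underside.
- panel_54: Flat birch-plywood panel, 70 mm long (its x) by 54 mm wide (its y) by 12 mm thick (z), lying flat on the table. Origin: centre of its underside.
- frame_narrow: White wooden picture frame lying flat, fixed, 16 mm high, bars 18 mm wide; rectangular opening 74 mm long (its x) by 37 mm wide (its y), so it takes the 34 mm wide panel. Origin: centre of the opening, underside. It lies either on the green mat or on the grey card.
- frame_wide: White wooden picture frame lying flat, fixed, 16 mm high, bars 18 mm wide; rectangular opening 74 mm long (its x) by 57 mm wide (its y), so it takes the 54 mm wide panel. Origin: centre of the opening, underside. It lies either on the green mat or on the grey card.
- mat: Green cutting mat, 150 x 170 x 2 mm, fixed, beside the cabinet on its left or right; the frame lying on it (their centres within 0.08 m) is the one the kit is for. Origin: centre of its underside.
- card: Grey pad, 150 x 170 x 2 mm, fixed, on the other side of the cabinet, with the other frame on it. Origin: centre of its underside.
- tape: Roll of cream masking tape lying flat among the task's things: 48 mm diameter, 22 mm tall; to be left alone. Origin: centre of its underside.
Not all that is in view belongs to the job. Several things have the shape of the float; the one meant has the colours described above.

How it is judged (in metres and radians):
On the way, in this order (a step that is already met when the one before it is completed fails the run):
1. the drawer is pulled open by more than 150 mm (value of joint kit_drawer0 above 0.15 m), for 0.2 s.
2. with the drawer open by more than 100 mm, every cup, ink bottle, float and tin that is present and the fitting panel, and no other panel, lie in the drawer (x of cup_amber in the frame of drawer_floor between -0.002 and 0.237 m and y of cup_amber in the frame of drawer_floor between -0.15 and 0.15 m and z of cup_amber in the frame of drawer_floor between -0.006 and 0.04 m and x of cup_teal in the frame of drawer_floor between -0.002 and 0.237 m and y of cup_teal in the frame of drawer_floor between -0.15 and 0.15 m and z of cup_teal in the frame of drawer_floor between -0.006 and 0.04 m and x of cup_black in the frame of drawer_floor between -0.002 and 0.237 m and y of cup_black in the frame of drawer_floor between -0.15 and 0.15 m and z of cup_black in the frame of drawer_floor between -0.006 and 0.04 m and x of ink in the frame of drawer_floor between -0.002 and 0.237 m and y of ink in the frame of drawer_floor between -0.15 and 0.15 m and z of ink in the frame of drawer_floor between -0.006 and 0.04 m and x of float in the frame of drawer_floor between -0.002 and 0.237 m and y of float in the frame of drawer_floor between -0.15 and 0.15 m and z of float in the frame of drawer_floor between -0.006 and 0.04 m and x of tin in the frame of drawer_floor between -0.002 and 0.237 m and y of tin in the frame of drawer_floor between -0.15 and 0.15 m and z of tin in the frame of drawer_floor between -0.006 and 0.04 m and ((horizontal distance between frame_narrow and mat below 0.12 m and (x of panel_34 in the frame of drawer_floor between -0.002 and 0.237 m and y of panel_34 in the frame of drawer_floor between -0.15 and 0.15 m and z of panel_34 in the frame of drawer_floor between -0.006 and 0.04 m) and not (x of panel_54 in the frame of drawer_floor between -0.002 and 0.237 m and y of panel_54 in the frame of drawer_floor between -0.15 and 0.15 m and z of panel_54 in the frame of drawer_floor between -0.006 and 0.04 m)) or (horizontal distance between frame_wide and mat below 0.12 m and (x of panel_54 in the frame of drawer_floor between -0.002 and 0.237 m and y of panel_54 in the frame of drawer_floor between -0.15 and 0.15 m and z of panel_54 in the frame of drawer_floor between -0.006 and 0.04 m) and not (x of panel_34 in the frame of drawer_floor between -0.002 and 0.237 m and y of panel_34 in the frame of drawer_floor between -0.15 and 0.15 m and z of panel_34 in the frame of drawer_floor between -0.006 and 0.04 m))) and not (x of panel_44 in the frame of drawer_floor between -0.002 and 0.237 m and y of panel_44 in the frame of drawer_floor between -0.15 and 0.15 m and z of panel_44 in the frame of drawer_floor between -0.006 and 0.04 m) and value of joint kit_drawer0 above 0.1 m), for 0.2 s.
3. the drawer is pushed shut to within 8 mm (value of joint kit_drawer0 below 0.008 m), for 0.2 s.
At the end, for the whole second after the job is handed in: The drawer is shut to within 8 mm; every cup, ink bottle, float and tin present and the panel fitting the frame on the green mat rest inside it; the other two panels and the tape are within 60 mm of where they began (x of cup_amber in the frame of drawer_floor between -0.002 and 0.237 m and y of cup_amber in the frame of drawer_floor between -0.15 and 0.15 m and z of cup_amber in the frame of drawer_floor between -0.006 and 0.04 m and x of cup_teal in the frame of drawer_floor between -0.002 and 0.237 m and y of cup_teal in the frame of drawer_floor between -0.15 and 0.15 m and z of cup_teal in the frame of drawer_floor between -0.006 and 0.04 m and x of cup_black in the frame of drawer_floor between -0.002 and 0.237 m and y of cup_black in the frame of drawer_floor between -0.15 and 0.15 m and z of cup_black in the frame of drawer_floor between -0.006 and 0.04 m and x of ink in the frame of drawer_floor between -0.002 and 0.237 m and y of ink in the frame of drawer_floor between -0.15 and 0.15 m and z of ink in the frame of drawer_floor between -0.006 and 0.04 m and x of float in the frame of drawer_floor between -0.002 and 0.237 m and y of float in the frame of drawer_floor between -0.15 and 0.15 m and z of float in the frame of drawer_floor between -0.006 and 0.04 m and x of tin in the frame of drawer_floor between -0.002 and 0.237 m and y of tin in the frame of drawer_floor between -0.15 and 0.15 m and z of tin in the frame of drawer_floor between -0.006 and 0.04 m and ((horizontal distance between frame_narrow and mat below 0.12 m and (x of panel_34 in the frame of drawer_floor between -0.002 and 0.237 m and y of panel_34 in the frame of drawer_floor between -0.15 and 0.15 m and z of panel_34 in the frame of drawer_floor between -0.006 and 0.04 m) and not (x of panel_54 in the frame of drawer_floor between -0.002 and 0.237 m and y of panel_54 in the frame of drawer_floor between -0.15 and 0.15 m and z of panel_54 in the frame of drawer_floor between -0.006 and 0.04 m)) or (horizontal distance between frame_wide and mat below 0.12 m and (x of panel_54 in the frame of drawer_floor between -0.002 and 0.237 m and y of panel_54 in the frame of drawer_floor between -0.15 and 0.15 m and z of panel_54 in the frame of drawer_floor between -0.006 and 0.04 m) and not (x of panel_34 in the frame of drawer_floor between -0.002 and 0.237 m and y of panel_34 in the frame of drawer_floor between -0.15 and 0.15 m and z of panel_34 in the frame of drawer_floor between -0.006 and 0.04 m))) and not (x of panel_44 in the frame of drawer_floor between -0.002 and 0.237 m and y of panel_44 in the frame of drawer_floor between -0.15 and 0.15 m and z of panel_44 in the frame of drawer_floor between -0.006 and 0.04 m) and value of joint kit_drawer0 below 0.008 m and linear speed of each of cup_amber, cup_teal, cup_black, ink, float, tin, panel_34, panel_44, panel_54 below 0.05 m/s and ((horizontal distance between frame_narrow and mat below 0.12 m and distance of panel_54 from where it was at the start of the episode below 0.06 m) or (horizontal distance between frame_wide and mat below 0.12 m and distance of panel_34 from where it was at the start of the episode below 0.06 m)) and distance of each of panel_44, tape from where it was at the start of the episode below 0.06 m); the robot touches nothing.
Of cup_amber, cup_teal, cup_black, ink, float, tin only 3 to 5 are there at a start; the rules pass over those that are not, and their reading is None.
At some moment in a run one of cup_amber, cup_teal, cup_black, ink, float, tin may be knocked a few centimetres aside while the robot is not near it.
Once in a run the grip may slacken for a moment while it holds something.
It also fails if it takes over 210 s, if anything falls off the work surface, if the arm or the gripper's body presses on something with over 40 N, if the wrist force passes 120 N, or if a joint passes its speed limit or range.

ROBOT

A 6-joint arm with a two-finger parallel gripper is mounted at the origin on the work surface. World frame = base frame: x ahead of the robot, y to its left, z up, the work surface at z = 0. Lengths are in m, angles in degrees, forces in N, time in s.
With the tool pointing down it reaches from about 0.3 to 0.75 m from the base axis. Payload 8.5 kg.
Tool frame: the origin (TCP) lies midway between the tips of the shut fingers; the grasp point (between the pads) lies 19 mm behind it (env.grasp_offset is the distance from the TCP to the grasp point, in m); z points along the fingers, y is the line along which they close (so a half turn about z gives the same grasp; the last joint's range is limited). The gripper opens to 85 mm and grips with 20 to 120 N. Pads are 22 mm wide; open, the fingers measure 114 mm over their backs; the gripper's body (76 mm by 85 mm) begins 54 mm behind the grasp point. The pads swing forward as they close: fully open they stand 13 mm farther back than shut.
Start: joints at [64.269, 21.807, 74.336, -0, 83.858, -12.336], TCP at [0.127, 0.535, 0.208] pointing down, gripper open.
Joint ranges: [-178.18, 178.18], [-50.72, 133.34], [12.68, 142.11], [-81.47, 261.47], [9.98, 163.14], [-165.26, 165.26]. Speed limits (degrees/s): [136.94, 136.94, 180, 180, 180, 180].

INTERFACE

Orientations are given as a 3x3 rotation matrix whose columns are the frame's x, y, z axes.
In Python, from rig import env gives the robot as it stands.
- The arm moves only by the tool servo_tool, never from a script. Its argument "deltas" is text: rows parted by semicolons, each of 7 numbers parted by spaces: the opening, from 0 (shut) to 1 (fully open), then the shift along the tool's x, y, z in mm, then the turn, a rotation vector about the tool's x, y, z in rad. A call has 1 to 8 rows; each row shifts and turns the commanded pose from where the row before left it, along the tool's axes as they then stand; what a row does not reach is not made up. A row lasts 1/12 s, in which the tool goes at most 41.7 mm and 7.16 degrees, less where a joint would pass 70% of its speed; a pose out of reach is approached as far as the arm can. A call is refused whole if a number of a shift passes 41.7 or a number of a turn 0.125, either way. A call with a gripper value outside its range is refused whole. The fingers move at their own pace and stop on an object; "newtons" is the grip in N (left out, the last holds). Time passes only in rows, so rows that do not move let the fingers close. It gives the time, the measured TCP pose, the force, the opening and the grip force at its end, in the units of the state.
- env.observe(): the state, without advancing time (a new reading comes with each control period).
- env.get_image(name): name is "scene" or "top"; returns a dict with "img" (400x640x3 uint8, red, green, blue), "depth" (400x640 float32, m along the optical axis (not along the pixel's ray), 0 where there is no reading), "camera_matrix" (3x3 intrinsics, pixels), "world_to_cam" (4x4, takes a point from world to camera coordinates). Camera axes: x right, y down, z forward; pixel columns grow to the right and rows downward; lengths in m; the calibration is good to about 2 mm. A picture is of the moment at which its call begins.
- env.close_job(): hands the job in; it is judged then, once.
Trained networks look in a picture, given as the dict that the camera call returned (one of the last four; its "shot" number tells which), for a name from the list of things; names that differ only in an ending like _2 or _b are one class to them, and where a whole thing is asked for, a point or a joint stands for the part that bears it (a point fixed in the world has none). Each returns a list of dicts, best first, with "conf" (0 to 1); they miss things now and then, are a little off and sometimes report something else, mostly with a low value. They report only what shows in the picture. A call takes as long as a camera call. They do not tell look-alikes from the thing itself.
- env.spot_in(name, picture): "bbox" ([centre column, centre row, width, height] in pixels, round what is visible of it).
- env.spot_point(name, picture): "uv" ([column, row] in pixels: a listed point, or the origin of a listed thing).
The state is a dict: "time_s": time; "q": joint angles; "qvel": joint speeds; "joint_efforts": joint torques, N m; "position": TCP position; "tool_rot": TCP orientation; "ft_force": force on the tool from outside, world axes, zero at the start; "wrist_torque": the same for the moment, N m; "grip_width": finger opening in m; "gripper_force": force on a finger pad.
Only numpy, scipy, OpenCV 4.12 (cv2) and the standard library are available. Lean on these libraries where they do the work, as an engineer would, in place of code of your own. Each camera call takes 0.05 s, during which the arm holds its last target. There are 200 camera calls.

## Working session

There is one attempt and no reset: what is moved stays moved. The work goes in short steps, Python scripts to look and compute and a tool call to move; the robot and the scene stay as the last step left them, time stands still between calls to the robot, and variables do not carry over. Pictures are saved under pics/ and viewed, at most 14 in all, crops included, and the job is handed in when it is done.

Besides the shell and the picture viewer there is one more tool, called after "Call:" by a JSON object that holds its "method" and its "body", one argument or row to a line. servo_tool: Moves the arm, as the interface text tells. Its arguments: {"type":"object","properties":{"deltas":{"type":"string"},"newtons":{"type":"number"}},"required":["deltas"]}

```bash
ls; mkdir -p pics; python3 - <<'E'
from rig import env
import cv2, numpy as np
s=env.observe(); print(s['time_s'],s['position'],s['tool_rot'],s['grip_width'],env.grasp_offset)
for n in('scene','top'):
    p=env.get_image(n); cv2.imwrite(f'pics/{n}0.png',p['img'][:,:,::-1]); np.savez(f'{n}0.npz',**{k:p[k] for k in('img','depth','camera_matrix','world_to_cam')})
    print(n,p['camera_matrix'],p['world_to_cam'])
    for o in 'kit_drawer0_handle drawer_floor cup_amber cup_teal cup_black ink float tin panel_34 panel_44 panel_54 frame_narrow frame_wide mat card tape'.split():
        r=env.spot_point(o,p); print(o,[(np.round(a['uv']).tolist(),round(a['conf'],2)) for a in r[:4]])
E
```

```text
pics
0.0 [0.12726581 0.5347239  0.20770809] [[-9.72787147e-01  2.31699654e-01 -6.60920101e-04]
 [ 2.31700361e-01  9.72786268e-01 -1.34858605e-03]
 [ 3.30467078e-04 -1.46502260e-03 -9.99998872e-01]] 0.08541942805267841 0.0187
scene [[519.2527244    0.         319.02153909]
 [  0.         519.2527244  199.82427396]
 [  0.           0.           1.        ]] [[ 0.30273816  0.95304892 -0.00688199 -0.13846063]
 [ 0.75599661 -0.24452855 -0.60718607 -0.30959809]
 [-0.58036087  0.17861563 -0.79452987  1.7606608 ]
 [ 0.          0.          0.          1.        ]]
kit_drawer0_handle [([336.0, 250.0], 0.93)]
drawer_floor [([344.0, 275.0], 0.76)]
cup_amber [([177.0, 279.0], 0.53), ([216.0, 237.0], 0.47), ([445.0, 178.0], 0.23)]
cup_teal []
cup_black [([464.0, 202.0], 0.56)]
ink [([398.0, 163.0], 0.6)]
float [([186.0, 191.0], 0.71), ([248.0, 207.0], 0.65), ([210.0, 209.0], 0.49), ([218.0, 240.0], 0.26)]
tin [([177.0, 279.0], 0.6)]
panel_34 [([411.0, 183.0], 0.67), ([448.0, 179.0], 0.62), ([179.0, 252.0], 0.57)]
panel_44 [([411.0, 183.0], 0.67), ([448.0, 179.0], 0.62), ([179.0, 252.0], 0.57)]
pa
[... 706 characters left out ...]
10.0], 0.68), ([437.0, 194.0], 0.5)]
cup_teal []
cup_black [([165.0, 158.0], 0.74)]
ink [([210.0, 239.0], 0.71)]
float [([437.0, 238.0], 0.79), ([459.0, 278.0], 0.69), ([395.0, 230.0], 0.68)]
tin [([480.0, 155.0], 0.74)]
panel_34 [([478.0, 194.0], 0.94), ([164.0, 200.0], 0.91), ([209.0, 199.0], 0.82)]
panel_44 [([478.0, 194.0], 0.94), ([164.0, 200.0], 0.91), ([209.0, 199.0], 0.82)]
panel_54 [([478.0, 194.0], 0.94), ([164.0, 200.0], 0.91), ([209.0, 199.0], 0.82)]
frame_narrow [([460.0, 109.0], 0.83), ([165.0, 159.0], 0.38)]
frame_wide [([438.0, 235.0], 0.66), ([182.0, 112.0], 0.62), ([162.0, 199.0], 0.4)]
mat [([457.0, 104.0], 0.64)]
card [([181.0, 118.0], 0.94)]
tape [([207.0, 164.0], 0.69)]
```

View pics/scene0.png

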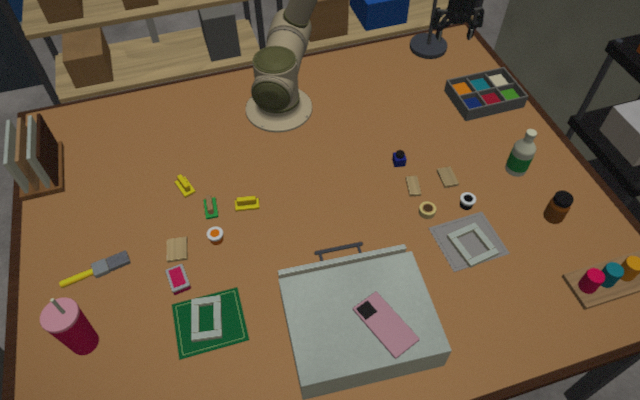

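View pics/top0.png

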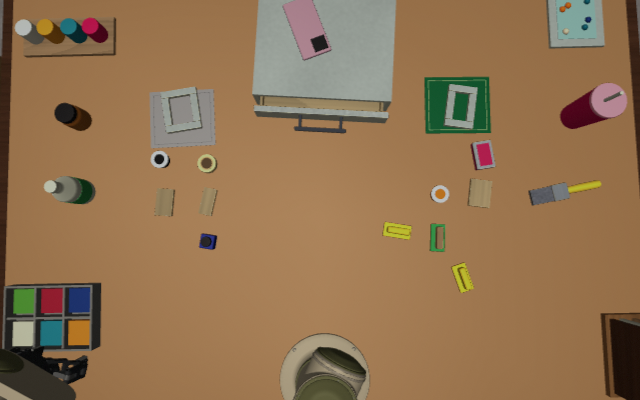

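The scene shows five kit items: the amber cup at top-view pixel (440,194), black cup (160,159), ink (207,241), green float (438,237) and magenta tin (484,155). The two yellow floats are decoys. The frame on the green mat (461,106) looks narrow, and the narrowest panel looks like the one at (208,202). Next I'll measure everything in world coordinates.

```bash
cat > h.py <<'E'
import numpy as np, cv2
def cloud(p):
    d=p['depth']; K=p['camera_matrix']; M=np.linalg.inv(p['world_to_cam'])
    v,u=np.mgrid[:d.shape[0],:d.shape[1]]
    c=np.stack([(u-K[0,2])*d/K[0,0],(v-K[1,2])*d/K[1,1],d,np.ones_like(d)],-1)
    return (c@M.T)[...,:3]
def pix(P,p):
    c=p['world_to_cam']@np.append(P,1); k=p['camera_matrix']@c[:3]; return k[:2]/k[2]
def ray_at(uv,p,z):
    M=np.linalg.inv(p['world_to_cam']);K=p['camera_matrix']
    d=M[:3,:3]@np.linalg.solve(K,[*uv,1]); o=M[:3,3]
    return o+d*(z-o[2])/d[2]
def blobs(p,zmin=.006,zmax=.2,lo=10,hi=3000,topband=None):
    """components above the table; footprint of the top rim (world mm) by minAreaRect"""
    W=cloud(p); z=W[...,2]; m=((z>zmin)&(z<zmax)&(p['depth']>0)).astype(np.uint8)
    n,l,st,ce=cv2.connectedComponentsWithStats(m,connectivity=4); out=[]
    for i in range(1,n):
        if not lo<st[i,4]<hi: continue
        q=W[l==i]; zt=np.percentile(q[:,2],90); 
        t=q[q[:,2]>zt-.006] if topband else q
        (cx,cy),(a,b),g=cv2.minAreaRect((t[:,:2]*1000).astype(np.float32))
        out.append((np.round(ce[i]).astype(int).tolist(),st[i,4],round(cx),round(cy),round(a),round(b),round(g),round(zt*1000),np.round(np.median(p['img'][l==i],0)).astype(int).tolist()))
    return out
E
python3 - <<'E'
from h import *
for n in('top','scene'):
    p=dict(np.load(n+'0.npz')); W=cloud(p); print(n,'table z',np.median(W[250:300,300:350,2]) )
    for b in blobs(p,topband=1):
        if .2e3<b[2]<.85e3 and abs(b[3])<450: print(b)
E
```

```text
top table z -9.12442127523061e-05
([460, 106], np.int32(878), 686, -365, 75, 110, 80, 20, [151, 158, 150])
([181, 110], np.int32(975), 695, 361, 110, 94, 8, 21, [151, 158, 150])
([482, 155], np.int32(562), 557, -416, 71, 48, 7, 28, [154, 53, 78])
([159, 159], np.int32(258), 563, 412, 43, 43, 46, 37, [164, 162, 159])
([206, 163], np.int32(283), 552, 293, 46, 45, 33, 25, [171, 152, 103])
([480, 193], np.int32(568), 460, -406, 55, 70, 82, 14, [157, 136, 99])
([439, 194], np.int32(259), 458, -299, 43, 43, 42, 36, [185, 171, 162])
([207, 201], np.int32(360), 454, 294, 35, 70, 76, 14, [152, 131, 96])
([164, 202], np.int32(467), 454, 406, 46, 69, 85, 15, [144, 125, 91])
([396, 230], np.int32(356), 369, -191, 56, 16, 80, 36, [184, 184, 47])
([437, 237], np.int32(354), 349, -293, 15, 53, 87, 36, [75, 111, 70])
([207, 241], np.int32(230), 351, 291, 24, 24, 28, 47, [40, 39, 66])
([462, 277], np.int32(375), 247, -353, 56, 16, 17, 36, [182, 175, 44])
scene table z 0.09435670570496346
([399, 158], np.int32(197), 353, 292, 25, 23, 58, 48, [27, 28, 56])
([448, 176], np.int32(305), 456, 407, 46, 73, 
[... 171 characters left out ...]
 200], np.int32(222), 565, 412, 42, 46, 48, 38, [124, 124, 113])
([210, 206], np.int32(273), 349, -293, 15, 59, 86, 37, [73, 110, 62])
([247, 203], np.int32(304), 370, -191, 52, 20, 76, 37, [159, 143, 29])
([427, 209], np.int32(244), 552, 295, 45, 50, 65, 26, [136, 115, 76])
([473, 244], np.int32(955), 696, 361, 112, 97, 8, 22, [143, 149, 140])
([216, 235], np.int32(242), 459, -298, 43, 43, 59, 38, [175, 132, 118])
([177, 249], np.int32(481), 461, -406, 55, 73, 81, 16, [150, 132, 96])
([497, 238], np.int32(12), 696, 436, 11, 17, 40, 8, [122, 118, 115])
([178, 278], np.int32(510), 560, -416, 74, 47, 9, 30, [144, 65, 81])
([207, 318], np.int32(954), 687, -364, 72, 112, 81, 22, [143, 151, 142])
```

The frame on the mat measures 75 × 110 mm overall, so it's the narrow one. That makes the kit panel panel_34, at (454, 294) mm and 35 mm wide. Both views agree. Next: the cabinet and handle pose, and the ink bottle's yaw.

```bash
python3 - <<'E'
from h import *
for n in('top','scene'):
    p=dict(np.load(n+'0.npz')); W=cloud(p)*1000; x,y,z=np.moveaxis(W,-1,0)
    # handle bar
    m=(abs(y)<120)&(x>520)&(x<720)&(z>45)&(z<72)
    h,w=m.shape; num,l,st,ce=cv2.connectedComponentsWithStats(m.astype(np.uint8))
    for i in range(1,num):
        if st[i,4]>25: q=W[l==i]; print(n,'comp',ce[i].round(),st[i,4],q.min(0).round(),q.max(0).round(),cv2.minAreaRect(q[:,:2].astype(np.float32)))
    for lab,(a,b) in dict(cab=(88,100),front=(70,86)).items():
        m=(abs(y)<250)&(x>560)&(x<1000)&(z>a)&(z<b); q=W[m]
        # nearest edge of x per y bin -> line fit
        P=[]
        for yy in range(-150,151,15):
            s=q[abs(q[:,1]-yy)<6]
            if len(s)>3: P.append((yy,np.percentile(s[:,0],2)))
        P=np.array(P)
        if len(P)>3: print(n,lab,'x=',np.polyfit(P[:,0],P[:,1],1),'y range',q[:,1].min(),q[:,1].max(),'z',np.median(q[:,2]),'resid',np.std(P[:,1]-np.polyval(np.polyfit(P[:,0],P[:,1],1),P[:,0])))
        (c,s_,g)=cv2.minAreaRect(q[:,:2].astype(np.float32)); print('   rect',c,s_,g)
    s=dict(np.load(n+'0.npz'))
    m=(np.hypot(x-351,y-291)<45)&(z>8); q=W[m]; print('ink',cv2.minAreaRect(q[:,:2].astype(np.float32)))
    m=(np.hypot(x-351,y-291)<45)&(z>8)&(z<36); q=W[m]; print('ink body',cv2.minAreaRect(q[:,:2].astype(np.float32)))
    m=(np.hypot(x-349,y+293)<55)&(z>4)&(z<16); q=W[m]; print('float plate',cv2.minAreaRect(q[:,:2].astype(np.float32)))
p=dict(np.load('top0.npz')); a=p['img'][70:150,240:410,::-1]; b=p['img'][215:265,185:229+41,::-1]
im=np.vstack([cv2.resize(a,None,fx=4,fy=4,interpolation=2)[:, :680],cv2.resize(b,(680,400//1),interpolation=2)[:270]])
cv2.imwrite('pics/crop1.png',im)
E
```

```text
top comp [320. 122.] 571 [ 614. -119.   45.] [669. 120.  72.] ((641.1637573242188, 0.7128677368164062), (239.58360290527344, 49.413658142089844), 87.88265228271484)
top cab x= [7.11815689e-02 6.98127162e+02] y range -193.66776561885789 163.34411089015848 z 93.83551294208704 resid 0.7995019188663728
   rect (821.9676513671875, -14.58270263671875) (340.9096374511719, 257.505126953125) 85.64911651611328
top front x= [7.65039707e-02 6.58173248e+02] y range -173.9816014354005 164.9208135885143 z 75.01828047616566 resid 2.7722662928662394
   rect (728.1644287109375, 10.414718627929688) (261.08868408203125, 325.3149108886719) 17.116487503051758
ink ((338.81610107421875, 293.574462890625), (37.1699104309082, 60.97612380981445), 80.21415710449219)
ink body ((338.81610107421875, 293.574462890625), (37.1699104309082, 60.97612380981445), 80.21415710449219)
float plate ((353.0389404296875, -288.6613464355469), (93.57212829589844, 96.98834991455078), 65.08383178710938)
scene comp [339. 249.] 247 [615. -62.  54.] [657.  66.  72.] ((635.7984008789062, 1.1614303588867188), (129.0658416748047, 34.7317
[... 314 characters left out ...]
 1.489415663392887
   rect (827.0097045898438, -14.147415161132812) (341.17486572265625, 268.61102294921875) 85.6175308227539
scene front x= [8.49932154e-02 6.56034490e+02] y range -193.85162207832056 163.605752422402 z 76.77062233924615 resid 9.421115130177423
   rect (792.9016723632812, -12.604843139648438) (339.3639831542969, 336.6865539550781) 85.70142364501953
ink ((352.6283264160156, 303.37994384765625), (66.98709106445312, 63.262855529785156), 47.27106475830078)
ink body ((352.6283264160156, 303.37994384765625), (66.98709106445312, 63.262855529785156), 47.27106475830078)
float plate ((348.15277099609375, -291.3199768066406), (106.36048889160156, 101.01937866210938), 88.89691162109375)
```

View pics/crop1.png

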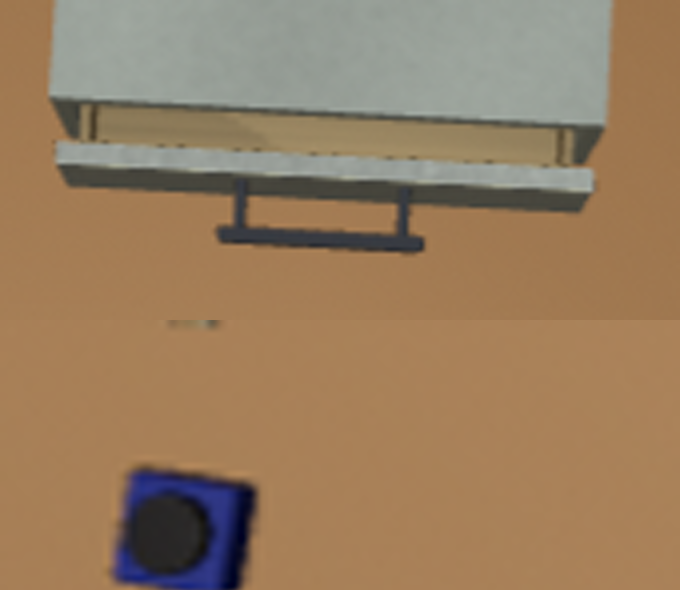

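The cabinet yaw is about -4.2°, so drawer x is roughly (1, -0.073). The handle centre is at about (624, 0.5, 60) mm. In the crop, the ink bottle's top edge is tilted about 8° (yaw ≈ -8°) and the drawer is slightly open. I'll write a move planner that prints the rows.

```bash
cat > plan.py <<'E'
import sys, numpy as np
from scipy.spatial.transform import Rotation as Ro
from rig import env
def Rt(phi):
    c,s=np.cos(np.radians(phi)),np.sin(np.radians(phi)); return np.array([[c,s,0],[s,-c,0],[0,0,-1.]])
def plan(wps,step=38,turn=.12):
    """wps: (x,y,z mm, phi deg or None, opening, step or None, hold rows). prints rows in round mm, 8 to a call"""
    s=env.observe(); p=np.array(s['position'])*1000; R=np.array(s['tool_rot']); rows=[]; phi0=np.degrees(np.arctan2(R[1,0],R[0,0]))
    first=True
    for x,y,z,phi,g,st,hold in wps:
        T=np.array([x,y,z],float); phi=phi0 if phi is None else phi; Rg=Rt(phi)
        tot=Ro.from_matrix(R.T@Rg).as_rotvec(); n=max(1,int(np.ceil(max(np.linalg.norm(T-p)/(st or step),np.linalg.norm(tot)/turn))))
        for k in range(n):
            d=R.T@((T-p)/(n-k)); w=Ro.from_matrix(R.T@Rg).as_rotvec()/(n-k)
            d=np.round(d); w=np.round(w,3); w[abs(w)<.002]=0
            rows.append([g,*d,*w]); p=p+R@d; R=R@Ro.from_rotvec(w).as_matrix()
        rows+= [[g,0,0,0,0,0,0]]*hold; phi0=phi
    for i in range(0,len(rows),8):
        print('; '.join(' '.join(f'{v:g}' for v in np.array(r)+0.) for r in rows[i:i+8]))
    print('end',p.round(1),len(rows))
E
python3 - <<'E'
from plan import *
plan([(624,0.5,150,85.8,.3,None,2),(624,0.5,46,85.8,.3,26,2)])
E
```

```text
0.3 -30 -20 3 0 0 0.071; 0.3 -32 -18 3 0 0 0.07; 0.3 -33 -16 3 0 0 0.071; 0.3 -34 -13 3 0 0 0.07; 0.3 -35 -11 3 0 0 0.071; 0.3 -35 -9 3 0 0 0.07; 0.3 -36 -6 3 0 0 0.071; 0.3 -36 -3 3 0 0 0.07
0.3 -37 -1 3 0 0 0.071; 0.3 -36 2 3 0 0 0.07; 0.3 -36 4 3 0 0 0.071; 0.3 -36 7 3 0 0 0.07; 0.3 -35 9 3 0 0 0.071; 0.3 -35 12 3 0 0 0.07; 0.3 -34 14 3 0 0 0.071; 0.3 -33 17 3 0 0 0.07
0.3 -31 19 3 0 0 0.071; 0.3 -30 21 2 0 0 0.07; 0.3 -28 23 3 0 0 0.071; 0.3 -27 24 2 0 0 0.07; 0.3 0 0 0 0 0 0; 0.3 0 0 0 0 0 0; 0.3 0 0 21 0 0 0; 0.3 0 0 21 0 0 0
0.3 0 0 21 0 0 0; 0.3 0 0 21 0 0 0; 0.3 0 0 20 0 0 0; 0.3 0 0 0 0 0 0; 0.3 0 0 0 0 0 0
end [6.24e+02 5.00e-01 4.63e+01] 29
```

Call:
{"method": "servo_tool", "body": {
  "deltas": "0.3 -30 -20 3 0 0 0.071; 0.3 -32 -18 3 0 0 0.07; 0.3 -33 -16 3 0 0 0.071; 0.3 -34 -13 3 0 0 0.07; 0.3 -35 -11 3 0 0 0.071; 0.3 -35 -9 3 0 0 0.07; 0.3 -36 -6 3 0 0 0.071; 0.3 -36 -3 3 0 0 0.07",
  "newtons": 40
}}

```text
time_s: 2.37
position: [0.3268, 0.3204, 0.1844]
tool_rot: [[-0.696, 0.718, 0.0], [0.718, 0.696, 0.0], [-0.0, 0.0, -1.0]]
ft_force: [0.1, 1.0, 0.0]
grip_width: 0.0256
gripper_force: 0.0
```

Call:
{"method": "servo_tool", "body": {
  "deltas": "0.3 -37 -1 3 0 0 0.071; 0.3 -36 2 3 0 0 0.07; 0.3 -36 4 3 0 0 0.071; 0.3 -36 7 3 0 0 0.07; 0.3 -35 9 3 0 0 0.071; 0.3 -35 12 3 0 0 0.07; 0.3 -34 14 3 0 0 0.071; 0.3 -33 17 3 0 0 0.07"
}}

```text
time_s: 3.03
position: [0.5263, 0.1055, 0.1603]
tool_rot: [[-0.204, 0.979, 0.0], [0.979, 0.204, 0.0], [0.0, 0.0, -1.0]]
ft_force: [0.7, 0.3, -0.1]
grip_width: 0.0261
gripper_force: 0.0
```

Call:
{"method": "servo_tool", "body": {
  "deltas": "0.3 -31 19 3 0 0 0.071; 0.3 -30 21 2 0 0 0.07; 0.3 -28 23 3 0 0 0.071; 0.3 -27 24 2 0 0 0.07; 0.3 0 0 0 0 0 0; 0.3 0 0 0 0 0 0; 0.3 0 0 0 0 0 0"
}}

```text
time_s: 3.62
position: [0.6236, 0.0008, 0.1501]
tool_rot: [[0.072, 0.997, -0.001], [0.997, -0.072, 0.0], [0.0, -0.001, -1.0]]
ft_force: [-1.0, 0.8, -0.3]
grip_width: 0.0257
gripper_force: 0.0
```

Call:
{"method": "servo_tool", "body": {
  "deltas": "0.3 0 0 26 0 0 0; 0.3 0 0 26 0 0 0; 0.3 0 0 26 0 0 0; 0.3 0 0 26 0 0 0; 0.3 0 0 0 0 0 0; 0.3 0 0 0 0 0 0"
}}

```text
time_s: 4.12
position: [0.6233, 0.0016, 0.0465]
tool_rot: [[0.071, 0.997, -0.002], [0.997, -0.071, 0.0], [0.0, -0.002, -1.0]]
ft_force: [0.7, -0.8, 1.7]
grip_width: 0.0252
gripper_force: 0.0
```

Call:
{"method": "servo_tool", "body": {
  "deltas": "0 0 0 0 0 0 0; 0 0 0 0 0 0 0; 0 0 0 0 0 0 0; 0 0 0 0 0 0 0; 0 0 0 0 0 0 0",
  "newtons": 40
}}

```text
time_s: 4.53
position: [0.6243, 0.0005, 0.047]
tool_rot: [[0.073, 0.997, 0.001], [0.997, -0.073, -0.0], [-0.0, 0.001, -1.0]]
ft_force: [0.2, 0.2, -0.1]
grip_width: -0.0
gripper_force: 0.0
```

```bash
python3 - <<'E'
from h import *
from rig import env
ims=[]
for n in('scene','top'):
    p=env.get_image(n); r=env.spot_point('kit_drawer0_handle',p); print(n,r, [ray_at(a['uv'],p,.06).round(4) for a in r])
    P=pix(env.observe()['position'],p); print('tcp px',P)
    c=(320,128) if n=='top' else (337,249)
    a=p['img'][c[1]-50:c[1]+50,c[0]-65:c[0]+65,::-1]; ims.append(cv2.resize(a,None,fx=3,fy=3,interpolation=2))
    W=cloud(p)*1000; x,y,z=np.moveaxis(W,-1,0); dark=(p['img'].max(2)<75)&(abs(y)<75)&(x>580)&(x<660)&(z>40)&(z<75); q=W[dark]
    for yy in(-55,-40,-25,30,45,55):
        s=q[abs(q[:,1]-yy)<5]; print(yy,len(s), s[:,0].min().round() if len(s) else 0, s[:,0].max().round() if len(s) else 0, np.median(s[:,2]).round() if len(s) else 0)
cv2.imwrite('pics/h1.png',np.hstack(ims))
E
```

```text
scene [{'uv': [339.5, 249.0], 'conf': 0.56}] [array([0.6275, 0.0022, 0.06  ])]
tcp px [338.32895019 250.84635197]
-55 22 620.0 646.0 65.0
-40 13 621.0 627.0 65.0
-25 11 621.0 629.0 65.0
30 3 631.0 632.0 62.0
45 21 628.0 655.0 65.0
55 12 628.0 641.0 66.0
top [] []
tcp px [319.28014101 130.28292319]
-55 0 0 0 0
-40 4 619.0 623.0 66.0
-25 2 625.0 626.0 63.0
30 0 0 0 0
45 4 643.0 651.0 61.0
55 4 642.0 650.0 65.0
```

View pics/h1.png

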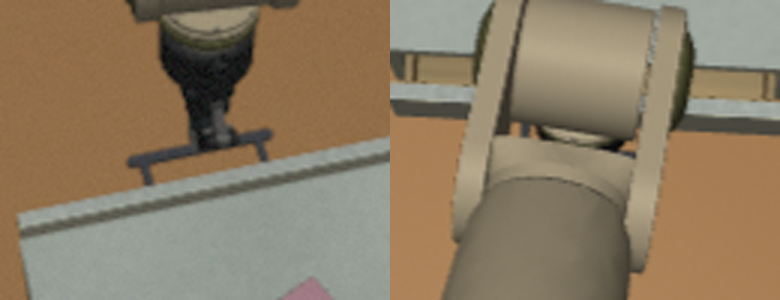

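The closed fingers overlap the bar in the picture, but the width reads 0, so I can't tell which side of the bar they're on. A small pull will show it.

Call:
{"method": "servo_tool", "body": {
  "deltas": "0 0 -8 0 0 0 0; 0 0 -8 0 0 0 0; 0 0 -8 0 0 0 0; 0 0 -8 0 0 0 0; 0 0 0 0 0 0 0"
}}

```text
time_s: 5.15
position: [0.5905, 0.0031, 0.0464]
tool_rot: [[0.073, 0.997, -0.001], [0.997, -0.073, 0.0], [0.0, -0.001, -1.0]]
ft_force: [0.2, -0.2, 0.2]
grip_width: 0.0003
gripper_force: 0.0
```

```bash
python3 - <<'E'
from h import *
from rig import env
p=env.get_image('scene'); print(env.observe()['ft_force'])
W=cloud(p)*1000; x,y,z=np.moveaxis(W,-1,0); dark=(p['img'].max(2)<75)&(abs(y)<75)&(x>560)&(x<670)&(z>50)&(z<75); q=W[dark]
for yy in(-55,-40,-25,30,40,55):
        s=q[abs(q[:,1]-yy)<5]; print(yy,len(s), s[:,0].min().round() if len(s) else 0, s[:,0].max().round() if len(s) else 0, np.median(s[:,2]).round() if len(s) else 0)
a=p['img'][190:280,270:410,::-1]; cv2.imwrite('pics/h2.png',cv2.resize(a,None,fx=5,fy=5,interpolation=2))
E
```

```text
[ 0.28140029 -0.23502139 -0.70728176]
-55 25 618.0 646.0 65.0
-40 12 619.0 627.0 64.0
-25 12 622.0 627.0 65.0
30 11 626.0 634.0 65.0
40 12 627.0 634.0 66.0
55 13 627.0 643.0 65.0
```

View pics/h2.png

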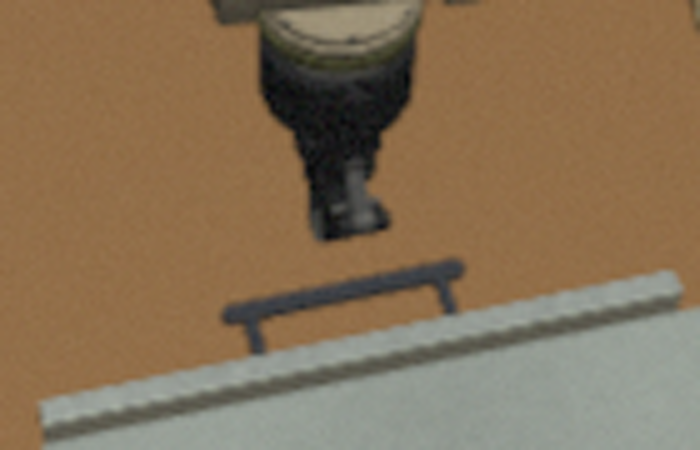

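```bash
python3 - <<'E'
from h import *
from rig import env
p=env.get_image('scene'); s=env.observe(); P=s['position']; print(P)
for dz in(0,.01,.02,.03): print(dz,pix(P+[0,0,dz],p))
W=cloud(p)*1000; q=W[225:240,330:350].reshape(-1,3); q=q[q[:,2]>25]; print('lowest finger pts',q[np.argsort(q[:,2])[:12]].round())
x,y,z=np.moveaxis(W,-1,0); m=(abs(x-590)<40)&(abs(y)<40)&(z>25)&(z<80); q=W[m]; print(len(q),q.min(0),q.max(0))
t=dict(np.load('top0.npz')); print('top handle',ray_at((320,128),t,.06), 'scene', ray_at((336,250),p,.06))
E
```

```text
[0.59204801 0.00280774 0.04658411]
0 [335.24370397 240.82759338]
0.01 [335.31157139 238.76796909]
0.02 [335.38022907 236.68436174]
0.03 [335.44969092 234.57634998]
lowest finger pts [[598.  -3.  72.]
 [596.  -3.  74.]
 [587.  -5.  75.]
 [598.  -6.  77.]
 [596.  -5.  79.]
 [598.  -3.  81.]
 [605.  -3.  82.]
 [596.  -2.  82.]
 [606.  -1.  83.]
 [589.  -6.  84.]
 [604.  -3.  85.]
 [606.   2.  85.]]
120 [586.56209373 -39.43152263  56.35402517] [629.76197066  39.18949146  79.20871345]
top handle [ 0.62688067 -0.00138043  0.06      ] scene [ 0.62755078 -0.00739824  0.06      ]
```

Call:
{"method": "servo_tool", "body": {
  "deltas": "0 0 -20 10 0 0 0; 0 0 -10 10 0 0 0; 0 0 0 10 0 0 0; 0 0 0 0 0 0 0"
}}

```text
time_s: 5.58
position: [0.5618, 0.0051, 0.0148]
tool_rot: [[0.073, 0.997, -0.002], [0.997, -0.073, 0.0], [0.0, -0.002, -1.0]]
ft_force: [-0.2, 0.2, 0.0]
grip_width: 0.0004
gripper_force: 0.0
```

```bash
python3 - <<'E'
from h import *
from rig import env
p=env.get_image('scene'); s=env.observe(); P=s['position']; print(P,s['ft_force'])
u,v=pix(P,p); print(u,v); 
W=cloud(p)*1000
for r in range(int(v)-16,int(v)+5): print(r,[f"{p['img'][r,c].max()}/{W[r,c,2]:.0f}" for c in range(int(u)-10,int(u)+14,2)])
E
```

```text
[0.56266381 0.0049105  0.01571529] [ 0.58971092  0.98099647 -0.10921597]
332.3271406305001 238.16345547363943
222 ['147/4', '148/-0', '149/0', '23/111', '28/123', '29/130', '29/148', '54/153', '72/145', '30/151', '139/1210', '147/3']
223 ['146/0', '147/-1', '146/6', '54/86', '36/114', '22/122', '27/144', '62/146', '80/142', '54/143', '145/6', '148/7']
224 ['148/2', '146/5', '146/3', '96/-0', '32/111', '26/106', '12/134', '61/142', '80/145', '105/5', '144/1', '147/2']
225 ['147/2', '145/-4', '142/1', '113/-2', '22/103', '19/106', '34/89', '64/135', '83/141', '125/144', '144/6', '147/2']
226 ['146/4', '147/1', '146/2', '119/1', '29/94', '26/97', '43/92', '64/133', '80/141', '127/139', '135/4', '145/2']
227 ['147/6', '145/2', '146/0', '118/2', '28/85', '36/88', '42/96', '52/127', '82/138', '101/139', '123/127', '146/-0']
228 ['145/4', '148/1', '146/4', '118/-0', '21/81', '20/82', '58/128', '57/129', '81/140', '80/139', '93/126', '146/3']
229 ['146/2', '146/1', '144/5', '119/-2', '38/65', '21/100', '76/126', '56/122', '79/132', '68/135', '51/134', '129/1']
230 ['144/0', '146/4', '147/1',
[... 792 characters left out ...]
-1']
237 ['146/4', '145/1', '147/5', '145/4', '145/1', '141/-1', '148/-1', '147/1210', '147/2', '146/7', '146/0', '146/-0']
238 ['146/-1', '149/2', '145/2', '145/3', '145/1', '148/-3', '145/6', '146/4', '146/1', '146/-1', '147/1', '145/7']
239 ['147/0', '147/1', '147/1', '149/3', '145/2', '146/1', '148/1', '144/-1', '147/3', '145/1', '146/7', '145/4']
240 ['147/-1', '145/1210', '145/5', '146/3', '145/1', '146/6', '149/1', '146/3', '144/1', '146/3', '143/0', '145/3']
241 ['142/8', '145/5', '147/-1', '147/1', '148/6', '147/2', '148/4', '145/2', '147/5', '143/3', '147/0', '145/3']
242 ['146/5', '146/-4', '147/3', '146/2', '149/9', '147/2', '147/-1', '145/1', '145/-4', '144/4', '148/4', '147/3']
```

Call:
{"method": "servo_tool", "body": {
  "deltas": "0 0 0 6 0 0 0; 0 0 0 6 0 0 0; 0 0 0 0 0 0 0"
}}

```text
time_s: 5.88
position: [0.5622, 0.005, 0.0033]
tool_rot: [[0.073, 0.997, -0.001], [0.997, -0.073, 0.0], [0.0, -0.001, -1.0]]
ft_force: [-0.7, 0.2, 0.4]
grip_width: -0.0002
gripper_force: 0.0
```

Call:
{"method": "servo_tool", "body": {
  "deltas": "0 0 0 2 0 0 0; 0 0 0 0 0 0 0; 0 0 0 2 0 0 0; 0 0 0 0 0 0 0"
}}

```text
time_s: 6.22
position: [0.5622, 0.005, 0.0002]
tool_rot: [[0.073, 0.997, -0.0], [0.997, -0.073, -0.0], [-0.0, -0.0, -1.0]]
ft_force: [-0.4, -0.2, -0.1]
grip_width: 0.0002
gripper_force: 0.0
```

Call:
{"method": "servo_tool", "body": {
  "deltas": "0 0 0 2 0 0 0; 0 0 0 0 0 0 0; 0 0 0 2 0 0 0; 0 0 0 0 0 0 0"
}}

```text
time_s: 6.55
position: [0.562, 0.005, -0.004]
tool_rot: [[0.073, 0.997, -0.0], [0.997, -0.073, 0.0], [0.0, -0.0, -1.0]]
ft_force: [-0.8, -0.8, -0.8]
grip_width: -0.0001
gripper_force: 0.0
```

Call:
{"method": "servo_tool", "body": {
  "deltas": "0 0 0 3 0 0 0; 0 0 0 0 0 0 0; 0 0 0 3 0 0 0; 0 0 0 0 0 0 0"
}}

```text
time_s: 6.88
position: [0.562, 0.0051, -0.0102]
tool_rot: [[0.073, 0.997, -0.001], [0.997, -0.073, 0.0], [0.0, -0.001, -1.0]]
ft_force: [-0.2, -0.4, -1.6]
grip_width: 0.0001
gripper_force: 0.0
```

```bash
python3 - <<'E'
from h import *
from rig import env
p=env.get_image('scene'); s=env.observe(); print(s['position'],s['ft_force'],pix(s['position'],p))
ims=[cv2.resize(p['img'][195:255,290:380,::-1],None,fx=4,fy=4,interpolation=2)]
p=env.get_image('top'); print(pix(s['position'],p))
cv2.imwrite('pics/h3.png',ims[0])
E
```

```text
[ 0.56202571  0.00507379 -0.00998158] [-0.20355796 -0.66196294  0.33457982] [332.18534813 243.03588926]
[318.02649743 158.08503718]
```

View pics/h3.png

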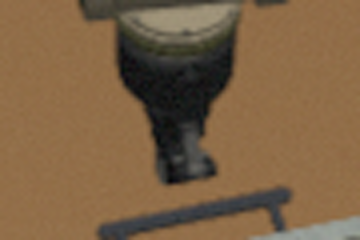

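Call:
{"method": "servo_tool", "body": {
  "deltas": "0 0 0 3 0 0 0; 0 0 0 0 0 0 0; 0 0 0 0 0 0 0"
}}

```text
time_s: 7.23
position: [0.5621, 0.0051, -0.0128]
tool_rot: [[0.073, 0.997, -0.0], [0.997, -0.073, 0.0], [0.0, -0.0, -1.0]]
ft_force: [-0.6, -0.0, 0.2]
grip_width: -0.0001
gripper_force: 0.0
```

Call:
{"method": "servo_tool", "body": {
  "deltas": "0 0 0 2 0 0 0; 0 0 0 0 0 0 0; 0 0 0 0 0 0 0"
}}

```text
time_s: 7.48
position: [0.5621, 0.0051, -0.0148]
tool_rot: [[0.073, 0.997, -0.0], [0.997, -0.073, 0.0], [0.0, -0.0, -1.0]]
ft_force: [-0.1, -0.3, 0.7]
grip_width: -0.0003
gripper_force: 0.0
```

Call:
{"method": "servo_tool", "body": {
  "deltas": "0 0 0 2 0 0 0; 0 0 0 0 0 0 0; 0 0 0 0 0 0 0"
}}

```text
time_s: 7.73
position: [0.5621, 0.005, -0.0168]
tool_rot: [[0.073, 0.997, -0.0], [0.997, -0.073, 0.0], [0.0, -0.0, -1.0]]
ft_force: [0.2, 0.4, -0.3]
grip_width: 0.0004
gripper_force: 0.0
```

Call:
{"method": "servo_tool", "body": {
  "deltas": "0 0 0 2 0 0 0; 0 0 0 0 0 0 0; 0 0 0 0 0 0 0"
}}

```text
time_s: 7.98
position: [0.5621, 0.0051, -0.0188]
tool_rot: [[0.073, 0.997, -0.0], [0.997, -0.073, 0.0], [0.0, -0.0, -1.0]]
ft_force: [0.6, -0.3, 0.5]
grip_width: -0.0003
gripper_force: 0.0
```

Call:
{"method": "servo_tool", "body": {
  "deltas": "0 0 0 2 0 0 0; 0 0 0 0 0 0 0; 0 0 0 0 0 0 0"
}}

```text
time_s: 8.23
position: [0.5621, 0.005, -0.0208]
tool_rot: [[0.073, 0.997, -0.0], [0.997, -0.073, 0.0], [0.0, -0.0, -1.0]]
ft_force: [0.8, 0.0, 0.6]
grip_width: -0.0001
gripper_force: 0.0
```

Call:
{"method": "servo_tool", "body": {
  "deltas": "0 0 0 2 0 0 0; 0 0 0 0 0 0 0; 0 0 0 0 0 0 0"
}}

```text
time_s: 8.48
position: [0.5621, 0.0051, -0.0228]
tool_rot: [[0.073, 0.997, -0.0], [0.997, -0.073, 0.0], [0.0, -0.0, -1.0]]
ft_force: [0.0, 1.0, 0.2]
grip_width: 0.0002
gripper_force: 0.0
```

```bash
python3 - <<'E'
from h import *
from rig import env
s=env.observe(); print(s['position'],s['q'])
for n in('scene','top'):
    p=env.get_image(n); W=cloud(p)*1000; x,y,z=np.moveaxis(W,-1,0)
    d=(p['img'].max(2)<110)&(abs(x-562)<90)&(abs(y-5)<90)&(z>9)&(z<300)
    q=W[d]; print(n,len(q),'px tcp',pix(s['position'],p).round(1))
    for a in range(10,260,20):
        t=q[(q[:,2]>=a)&(q[:,2]<a+20)]
        if len(t)>2: print(a,len(t),'x',np.percentile(t[:,0],[5,95]).round(),'y',np.percentile(t[:,1],[5,95]).round())
    m=(p['img'].max(2)<110); v,u=np.nonzero(d); print('px rows',v.min(),v.max(),'cols',u.min(),u.max())
p0=dict(np.load('top0.npz')); print('start tcp px', pix([.1273,.5347,.2077],p0)); W=cloud(p0)*1000; x,y,z=np.moveaxis(W,-1,0)
d=(abs(x-127)<90)&(abs(y-535)<90)&(z>150)&(z<420)&(p0['img'].max(2)<110); q=W[d]
for a in range(150,420,20):
        t=q[(q[:,2]>=a)&(q[:,2]<a+20)]
        if len(t)>2: print(a,len(t),'x',np.percentile(t[:,0],[5,95]).round(),'y',np.percentile(t[:,1],[5,95]).round())
E
```

```text
[ 0.5621473   0.00505171 -0.02276387] [-1.15499307e+01  3.82605441e+01  8.89290199e+01  9.14487131e-04
  5.28191877e+01 -7.36690975e+00]
scene 1730 px tcp [332.1 245.5]
10 11 x [556. 578.] y [-4.  1.]
30 9 x [557. 576.] y [-5.  2.]
50 246 x [576. 641.] y [-54.  54.]
70 42 x [570. 633.] y [-54.  13.]
90 102 x [579. 624.] y [-11.  13.]
110 55 x [586. 605.] y [-9. 14.]
130 115 x [571. 601.] y [-29.  30.]
150 145 x [570. 601.] y [-29.  31.]
170 106 x [571. 598.] y [-28.  32.]
190 118 x [570. 603.] y [-31.  33.]
210 20 x [579. 603.] y [-57.  28.]
230 112 x [576. 614.] y [-59.  47.]
250 315 x [568. 617.] y [-62.  54.]
px rows 143 260 cols 305 364
top 305 px tcp [318.  158.8]
50 21 x [617. 650.] y [-54. -48.]
250 25 x [520. 613.] y [-56.  55.]
px rows 112 158 cols 283 352
start tcp px [ 72.74748576 351.01733909]
230 12 x [127. 147.] y [490. 580.]
250 84 x [121. 150.] y [480. 580.]
270 45 x [122. 151.] y [481. 582.]
290 228 x [105. 156.] y [463. 600.]
310 210 x [104. 148.] y [465. 558.]
330 315 x [105. 142.] y [468. 514.]
350 105 x [117. 165.] y [474. 531.]
370 179 x [139. 166.] y [500. 535.]
390 55 x [150. 165.] y [505. 530.]
```

Call:
{"method": "servo_tool", "body": {
  "deltas": "0 0 0 2 0 0 0; 0 0 0 0 0 0 0; 0 0 0 0 0 0 0"
}}

```text
time_s: 8.83
position: [0.5623, 0.005, -0.023]
tool_rot: [[0.073, 0.997, 0.001], [0.997, -0.073, -0.0], [-0.0, 0.001, -1.0]]
ft_force: [-5.5, 1.6, 17.6]
grip_width: 0.0002
gripper_force: 8.7
```

Call:
{"method": "servo_tool", "body": {
  "deltas": "0 0 0 2 0 0 0; 0 0 0 0 0 0 0; 0 0 0 0 0 0 0"
}}

```text
time_s: 9.08
position: [0.5625, 0.005, -0.0231]
tool_rot: [[0.072, 0.997, 0.002], [0.997, -0.072, -0.001], [-0.001, 0.002, -1.0]]
ft_force: [-11.5, 0.8, 37.8]
grip_width: 0.0002
gripper_force: 18.4
```

Call:
{"method": "servo_tool", "body": {
  "deltas": "0 0 0 2 0 0 0; 0 0 0 0 0 0 0; 0 0 0 0 0 0 0"
}}

```text
time_s: 9.33
position: [0.5626, 0.005, -0.0232]
tool_rot: [[0.072, 0.997, 0.003], [0.997, -0.072, -0.001], [-0.001, 0.004, -1.0]]
ft_force: [-18.1, 2.6, 56.2]
grip_width: -0.0001
gripper_force: 28.1
```

Contact came at a reported z of -23 mm, so the real fingertips sit about 23 mm above the reported TCP. That's why the fingers closed above the bar. I'll back off and check for a sideways offset by camera.

Call:
{"method": "servo_tool", "body": {
  "deltas": "0 0 0 -10 0 0 0; 0 0 0 -20 0 0 0; 0 0 0 -25 0 0 0; 0 0 0 -25 0 0 0; 0 0 0 0 0 0 0"
}}

```text
time_s: 9.75
position: [0.5644, 0.0047, 0.0558]
tool_rot: [[0.073, 0.997, 0.008], [0.997, -0.073, -0.002], [-0.001, 0.008, -1.0]]
ft_force: [0.7, -0.1, 0.4]
grip_width: -0.0004
gripper_force: 0.0
```

```bash
python3 - <<'E'
from h import *
from rig import env
s=env.observe(); P=np.array(s['position']); print(P,s['ft_force'])
p=env.get_image('scene'); W=cloud(p)*1000
t=P+[0,0,.023]; u,v=pix(t,p); print('pred tip px',u,v)
c=p['img'][int(v)-45:int(v)+25,int(u)-45:int(u)+45,::-1].copy(); c=cv2.resize(c,None,fx=6,fy=6,interpolation=2); cv2.circle(c,(int((u-int(u)+45.5)*6),int((v-int(v)+45.5)*6)),4,(0,255,0),1)
cv2.imwrite('pics/h4.png',c)
x,y,z=np.moveaxis(W,-1,0); d=(p['img'].max(2)<120)&(abs(x-562)<60)&(abs(y-5)<45)&(z>t[2]*1000-15)&(z<t[2]*1000+60); q=W[d]
for a in range(int(t[2]*1000)-15,int(t[2]*1000)+60,10):
    k=q[(q[:,2]>=a)&(q[:,2]<a+10)]
    if len(k)>2: print(a,len(k),'x',np.percentile(k[:,0],[10,50,90]).round(),'y',np.percentile(k[:,1],[5,50,95]).round())
E
```

```text
[0.56440598 0.00469403 0.05575646] [ 0.68568972 -0.1023765   0.4369648 ]
pred tip px 332.7806180097378 225.6184104512757
63 18 x [619. 621. 622.] y [-38. -21.  22.]
83 12 x [569. 575. 577.] y [-5.  1.  9.]
93 11 x [565. 569. 578.] y [-5. -2.  8.]
103 3 x [565. 568. 569.] y [-4. -3. -2.]
123 16 x [573. 577. 586.] y [-7. -3.  7.]
133 7 x [576. 581. 594.] y [-7. -0.  7.]
```

View pics/h4.png

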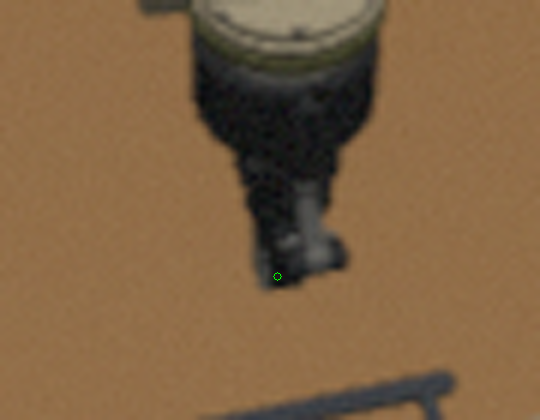

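```bash
sed -i "s/T=np.array(\[x,y,z\],float)/T=np.array([x,y,z-23],float)/; s/print('end',p.round(1)/print('end tip',(p+[0,0,23]).round(1)/" plan.py; python3 - <<'E'
from plan import *
plan([(610,1,110,85.8,.32,None,0),(628.5,0,110,85.8,.32,None,1),(628.5,0,44,85.8,.32,22,2)])
E
```

```text
0.32 0 23 -17 0.002 0 0; 0.32 0 24 -16 0.003 0 0; 0.32 0 18 0 0 0 0; 0.32 0 0 0 0 0 0; 0.32 0 0 22 0 0 0; 0.32 0 0 22 0 0 0; 0.32 0 0 22 0 0 0; 0.32 0 0 0 0 0 0
0.32 0 0 0 0 0 0
end tip [6.281e+02 1.000e-01 4.370e+01] 9
```

Call:
{"method": "servo_tool", "body": {
  "deltas": "0.32 0 23 -17 0.004 0 0; 0.32 0 24 -16 0.004 0 0; 0.32 0 18 0 0 0 0; 0.32 0 0 0 0 0 0; 0.32 0 0 22 0 0 0; 0.32 0 0 22 0 0 0; 0.32 0 0 22 0 0 0; 0.32 0 0 0 0 0 0"
}}

```text
time_s: 10.47
position: [0.6239, 0.0007, 0.0136]
tool_rot: [[0.073, 0.997, -0.015], [0.997, -0.073, 0.002], [0.001, -0.015, -1.0]]
ft_force: [0.5, 0.5, -0.5]
grip_width: 0.0276
gripper_force: 0.0
```

Call:
{"method": "servo_tool", "body": {
  "deltas": "0 0 0 0 0 0 0; 0 0 0 0 0 0 0; 0 0 0 0 0 0 0; 0 0 0 0 0 0 0",
  "newtons": 40
}}

```text
time_s: 10.8
position: [0.626, 0.0004, 0.0179]
tool_rot: [[0.073, 0.997, -0.009], [0.997, -0.073, 0.001], [0.0, -0.009, -1.0]]
ft_force: [-0.9, -0.3, -9.4]
grip_width: 0.0092
gripper_force: 38.9
```

The bar is gripped at 9 mm width with 39 N. Pulling now.

Call:
{"method": "servo_tool", "body": {
  "deltas": "0 0 -10 0 0 0 0; 0 0 -20 0 0 0 0; 0 0 -20 0 0 0 0; 0 0 -20 0 0 0 0; 0 0 -25 0 0 0 0; 0 0 -25 0 0 0 0; 0 0 -25 0 0 0 0; 0 0 -10 0 0 0 0"
}}

```text
time_s: 11.47
position: [0.4674, 0.0125, 0.0181]
tool_rot: [[0.073, 0.997, -0.014], [0.997, -0.073, 0.002], [0.001, -0.014, -1.0]]
ft_force: [1.7, 0.7, -32.4]
grip_width: 0.0093
gripper_force: 38.5
```

Call:
{"method": "servo_tool", "body": {
  "deltas": "0 0 -5 0 0 0 0; 0 0 -5 0 0 0 0; 0 0 0 0 0 0 0; 0 0 0 0 0 0 0"
}}

```text
time_s: 11.8
position: [0.4596, 0.0131, 0.018]
tool_rot: [[0.073, 0.997, -0.013], [0.997, -0.073, 0.002], [0.001, -0.014, -1.0]]
ft_force: [-0.5, 2.7, -26.3]
grip_width: 0.0095
gripper_force: 39.1
```

Call:
{"method": "servo_tool", "body": {
  "deltas": "0.32 0 0 0 0 0 0; 0.32 0 0 0 0 0 0; 0.32 0 0 0 0 0 0; 0.32 0 0 -25 0 0 0; 0.32 0 0 -35 0 0 0; 0.32 0 0 -35 0 0 0; 0.32 -30 -20 -35 0 0 0; 0.32 -40 0 -20 0 0 0"
}}

```text
time_s: 12.47
position: [0.4414, -0.0473, 0.166]
tool_rot: [[0.069, 0.998, -0.003], [0.998, -0.069, -0.001], [-0.001, -0.003, -1.0]]
ft_force: [1.5, 0.2, 0.7]
grip_width: 0.0272
gripper_force: 0.0
```

Call:
{"method": "servo_tool", "body": {
  "deltas": "0.6 -40 0 0 0 0 -0.12; 0.6 -40 0 0 0 0 -0.12; 0.6 -40 0 0 0 0 -0.12; 0.6 -35 0 0 0 0 -0.12; 0.6 -30 0 0 0 0 -0.12; 0.6 -20 0 0 0 0 -0.12; 0.6 0 0 0 0 0 -0.12; 0.6 0 0 0 0 0 -0.12"
}}

```text
time_s: 13.13
position: [0.477, -0.2401, 0.1625]
tool_rot: [[-0.762, 0.648, -0.006], [0.648, 0.762, -0.001], [0.004, -0.005, -1.0]]
ft_force: [0.0, 0.8, 0.0]
grip_width: 0.0511
gripper_force: 0.0
```

```bash
python3 - <<'E'
from h import *
from rig import env
s=env.observe(); print(s['time_s'],s['position'],s['grip_width'])
for n in('top','scene'):
    p=env.get_image(n); np.savez(f'{n}1.npz',**{k:p[k] for k in('img','depth','camera_matrix','world_to_cam')})
    for o in('drawer_floor','kit_drawer0_handle'):
        r=env.spot_point(o,p); print(n,o,[(a['uv'],round(a['conf'],2),ray_at(a['uv'],p,.022 if 'floor' in o else .06).round(4)) for a in r[:2]])
    for b in blobs(p,topband=1):
        if .2e3<b[2]<.65e3 and abs(b[3])<450: print(b)
    if n=='top': cv2.imwrite('pics/t1.png',p['img'][:,:,::-1])
E
```

```text
13.1333 [ 0.47701049 -0.24014344  0.16247943] 0.05110117200800511
top drawer_floor [([318.5, 172.6], 0.78, array([0.5196, 0.0047, 0.022 ]))]
top kit_drawer0_handle [([316.3, 196.3], 0.63, array([0.4562, 0.0115, 0.06  ]))]
([487, 143], np.int32(54), 586, -427, 32, 16, 53, 28, [150, 137, 136])
([159, 159], np.int32(260), 563, 412, 43, 43, 36, 36, [170, 166, 164])
([206, 163], np.int32(291), 552, 293, 45, 45, 46, 25, [173, 153, 104])
([207, 201], np.int32(365), 454, 294, 35, 70, 77, 15, [157, 135, 98])
([164, 202], np.int32(466), 454, 405, 46, 70, 84, 15, [148, 129, 94])
([446, 195], np.int32(14), 456, -317, 10, 10, 39, 35, [184, 180, 172])
([207, 241], np.int32(231), 351, 291, 23, 24, 21, 46, [42, 41, 68])
([462, 277], np.int32(374), 247, -353, 55, 18, 19, 36, [187, 178, 45])
scene drawer_floor [([329.5, 222.8], 0.81, array([0.5158, 0.0122, 0.022 ]))]
scene kit_drawer0_handle [([322.3, 200.3], 0.91, array([0.4622, 0.0085, 0.06  ])), ([324.2, 220.1], 0.15, array([ 0.5279, -0.0073,  0.06  ]))]
([399, 158], np.int32(195), 352, 292, 24, 27, 59, 47, [27, 28, 57])
([448, 176], np.int32(303), 457, 406, 45, 72, 84, 17, [143, 125, 91])
([185, 185], np.int32(249), 249, -353, 58, 16, 21, 37, [171, 156, 30])
([413, 185], np.int32(235), 455, 293, 37, 75, 77, 17, [150, 131, 96])
([220, 193], np.int32(20), 461, -257, 7, 22, 38, 199, [54, 53, 40])
([467, 200], np.int32(226), 564, 413, 44, 44, 23, 38, [126, 126, 110])
([211, 206], np.int32(263), 351, -293, 15, 59, 86, 38, [79, 113, 64])
([248, 203], np.int32(265), 431, -204, 36, 152, 68, 37, [158, 142, 30])
([428, 209], np.int32(241), 553, 294, 45, 49, 67, 26, [140, 119, 77])
([215, 235], np.int32(239), 459, -298, 43, 44, 47, 38, [180, 142, 126])
([177, 248], np.int32(476), 461, -406, 54, 74, 82, 16, [155, 136, 99])
([178, 278], np.int32(507), 560, -416, 73, 47, 8, 30, [148, 68, 83])
```

View pics/t1.png

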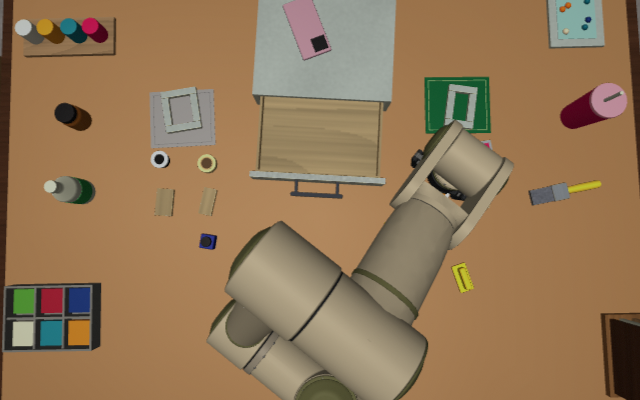

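The drawer is open about 0.193 m, with the floor's front-middle at about (512, 9) mm. None of the items has moved. Next: the amber cup, with the grasp and the lift.

```bash
cat >> plan.py <<'E'
def D(x,y): return (512+x+.073*y, 9-.073*x+y)
E
python3 - <<'E'
from plan import *
print(D(128,0),D(128,-100),D(128,100),D(45,-100),D(45,0),D(45,100))
plan([(458.5,-298.5,90,180,.75,None,1),(458.5,-298.5,8,180,.75,28,1),(458.5,-298.5,8,180,0,28,4),(458.5,-298.5,140,180,0,None,1)])
E
```

```text
(640.0, -0.3439999999999994) (632.7, -100.344) (647.3, 99.656) (549.7, -94.285) (557.0, 5.715) (564.3, 105.715)
0.75 -4 -9 16 0 0 -0.119; 0.75 -3 -10 16 0 0 -0.119; 0.75 -2 -10 16 0 -0.002 -0.118; 0.75 -1 -11 16 0 -0.002 -0.119; 0.75 1 -10 16 0 -0.002 -0.118; 0.75 1 -11 15 -0.002 0 -0.119; 0.75 0 0 0 0 0 0; 0.75 0 0 27 0 0 0
0.75 0 0 28 0 0 0; 0.75 0 0 27 0 0 0; 0.75 0 0 0 0 0 0; 0 0 0 0 0 0 0; 0 0 0 0 0 0 0; 0 0 0 0 0 0 0; 0 0 0 0 0 0 0; 0 0 0 0 0 0 0
0 0 0 -33 0 0 0; 0 0 0 -33 0 0 0; 0 0 0 -33 0 0 0; 0 0 0 -33 0 0 0; 0 0 0 0 0 0 0
end tip [ 458.9 -298.7  140.4] 21
```

Call:
{"method": "servo_tool", "body": {
  "deltas": "0.75 -4 -9 16 0 0 -0.119; 0.75 -3 -10 16 0 0 -0.119; 0.75 -2 -10 16 0 -0.002 -0.118; 0.75 -1 -11 16 0 -0.002 -0.119; 0.75 1 -10 16 0 -0.002 -0.118; 0.75 1 -11 15 -0.002 0 -0.119; 0.75 0 0 0 0 0 0; 0.75 0 0 27 0 0 0",
  "newtons": 50
}}

```text
time_s: 14.1
position: [0.4606, -0.3007, 0.0433]
tool_rot: [[-1.0, 0.003, 0.003], [0.003, 1.0, -0.005], [-0.003, -0.005, -1.0]]
ft_force: [1.8, -0.9, 0.5]
grip_width: 0.064
gripper_force: 0.0
```

Call:
{"method": "servo_tool", "body": {
  "deltas": "0.75 0 0 28 0 0 0; 0.75 0 0 27 0 0 0; 0.75 0 0 0 0 0 0; 0 0 0 0 0 0 0; 0 0 0 0 0 0 0; 0 0 0 0 0 0 0; 0 0 0 0 0 0 0; 0 0 0 0 0 0 0"
}}

```text
time_s: 14.77
position: [0.4597, -0.2994, -0.013]
tool_rot: [[-1.0, -0.002, 0.001], [-0.002, 1.0, -0.002], [-0.001, -0.002, -1.0]]
ft_force: [1.6, 0.7, 7.2]
grip_width: 0.0416
gripper_force: 51.2
```

Call:
{"method": "servo_tool", "body": {
  "deltas": "0 0 0 -20 0 0 0; 0 0 0 -33 0 0 0; 0 0 0 -33 0 0 0; 0 0 0 -33 0 0 0; 0 0 0 -12 0 0 0; 0 0 0 0 0 0 0"
}}

```text
time_s: 15.27
position: [0.4601, -0.2999, 0.1202]
tool_rot: [[-1.0, -0.002, 0.003], [-0.002, 1.0, -0.005], [-0.003, -0.005, -1.0]]
ft_force: [0.2, 0.2, -0.8]
grip_width: 0.0413
gripper_force: 50.9
```

```bash
cat >> plan.py <<'E'
def place(dx,dy,ztip,open_,yaw=0,hov=143):
    x,y=D(dx,dy); plan([(x,y,hov,175.8+yaw,0,None,1),(x,y,ztip,175.8+yaw,0,30,1),(x,y,ztip,175.8+yaw,open_,30,2),(x,y,hov,175.8+yaw,open_,35,0)])
def grasp(x,y,ztip,phi,open_,hov=80,lift=143):
    plan([(x,y,hov+40,phi,open_,None,1),(x,y,ztip,phi,open_,28,1),(x,y,ztip,phi,0,28,4),(x,y,lift,phi,0,28,1)])
E
python3 -c "
from plan import *
place(128,0,35,.7)"
```

```text
0 -18 30 0 0 0 0.008; 0 -18 30 0 0 0 0.008; 0 -18 30 0 0 0 0.007; 0 -17 30 0 0 0 0.008; 0 -17 31 0 0 0 0.007; 0 -17 31 0 0 0 0.008; 0 -17 31 0 0 0 0.007; 0 -16 31 0 -0.002 0 0.008
0 -16 31 0 0 0.002 0.007; 0 -16 30 -1 -0.003 0.002 0.008; 0 0 0 0 0 0 0; 0 0 0 27 0 0 0; 0 0 0 27 0 0 0; 0 0 0 27 0 0 0; 0 0 0 27 0 0 0; 0 0 0 0 0 0 0
0.7 0 0 0 0 0 0; 0.7 0 0 0 0 0 0; 0.7 0 0 0 0 0 0; 0.7 0 0 -27 0 0 0; 0.7 0 0 -27 0 0 0; 0.7 0 0 -27 0 0 0; 0.7 0 0 -27 0 0 0
end tip [ 6.399e+02 -5.000e-01  1.434e+02] 23
```

Call:
{"method": "servo_tool", "body": {
  "deltas": "0 -18 30 0 0 0 0.008; 0 -18 30 0 0 0 0.008; 0 -18 30 0 0 0 0.007; 0 -17 30 0 0 0 0.008; 0 -17 31 0 0 0 0.007; 0 -17 31 0 0 0 0.008; 0 -17 31 0 0 0 0.007; 0 -16 31 0 -0.002 0 0.008"
}}

```text
time_s: 15.93
position: [0.603, -0.0563, 0.1148]
tool_rot: [[-0.998, 0.059, -0.004], [0.059, 0.998, 0.003], [0.004, 0.003, -1.0]]
ft_force: [0.3, -0.8, -0.6]
grip_width: 0.0415
gripper_force: 50.9
```

Call:
{"method": "servo_tool", "body": {
  "deltas": "0 -16 31 0 0 0.002 0.007; 0 -16 30 -1 -0.003 0.002 0.008; 0 0 0 0 0 0 0; 0 0 0 27 0 0 0; 0 0 0 27 0 0 0; 0 0 0 27 0 0 0; 0 0 0 27 0 0 0; 0 0 0 0 0 0 0"
}}

```text
time_s: 16.6
position: [0.636, 0.0017, 0.0047]
tool_rot: [[-0.997, 0.074, -0.011], [0.074, 0.997, 0.008], [0.012, 0.007, -1.0]]
ft_force: [-0.1, 0.1, -0.6]
grip_width: 0.0413
gripper_force: 61.7
```

Call:
{"method": "servo_tool", "body": {
  "deltas": "0.7 0 0 0 0 0 0; 0.7 0 0 0 0 0 0; 0.7 0 0 0 0 0 0; 0.7 0 0 -27 0 0 0; 0.7 0 0 -27 0 0 0; 0.7 0 0 -27 0 0 0; 0.7 0 0 -27 0 0 0; 0.7 0 0 0 0 0 0"
}}

```text
time_s: 17.27
position: [0.6409, 0.0002, 0.1234]
tool_rot: [[-0.997, 0.073, 0.005], [0.073, 0.997, 0.004], [-0.004, 0.004, -1.0]]
ft_force: [0.5, -0.7, -0.6]
grip_width: 0.0594
gripper_force: 0.0
```

```bash
python3 -c "
from plan import *
grasp(559,-416,6,188,.75)"
```

```text
0.75 4 -35 2 0 0 -0.018; 0.75 5 -35 2 0 0 -0.018; 0.75 6 -35 2 0 0 -0.018; 0.75 6 -35 2 0 0 -0.018; 0.75 7 -35 2 0 0 -0.018; 0.75 7 -35 2 0 0 -0.018; 0.75 8 -34 2 0 0 -0.017; 0.75 9 -34 2 0 0 -0.018
0.75 9 -34 2 0 0 -0.017; 0.75 10 -34 2 0 0.002 -0.018; 0.75 10 -34 2 0.002 0.002 -0.017; 0.75 11 -33 2 0 0 -0.018; 0.75 0 0 0 0 0 0; 0.75 0 0 23 0 0 0; 0.75 0 0 23 0 0 0; 0.75 0 0 23 0 0 0
0.75 0 0 23 0 0 0; 0.75 0 -1 22 0 0 0; 0.75 0 0 0 0 0 0; 0 0 0 0 0 0 0; 0 0 0 0 0 0 0; 0 0 0 0 0 0 0; 0 0 0 0 0 0 0; 0 0 0 0 0 0 0
0 0 0 -27 0 0 0; 0 0 0 -27 0 0 0; 0 0 0 -28 0 0 0; 0 0 0 -27 0 0 0; 0 0 1 -28 0 0 0; 0 0 0 0 0 0 0
end tip [ 559.1 -415.7  143.5] 30
```

Call:
{"method": "servo_tool", "body": {
  "deltas": "0.75 4 -35 2 0 0 -0.018; 0.75 5 -35 2 0 0 -0.018; 0.75 6 -35 2 0 0 -0.018; 0.75 6 -35 2 0 0 -0.018; 0.75 7 -35 2 0 0 -0.018; 0.75 7 -35 2 0 0 -0.018; 0.75 8 -34 2 0 0 -0.017; 0.75 9 -34 2 0 0 -0.018"
}}

```text
time_s: 17.93
position: [0.5828, -0.2786, 0.0997]
tool_rot: [[-0.998, -0.07, -0.005], [-0.07, 0.998, 0.006], [0.005, 0.006, -1.0]]
ft_force: [1.3, 0.7, -0.7]
grip_width: 0.0643
gripper_force: 0.0
```

Call:
{"method": "servo_tool", "body": {
  "deltas": "0.75 9 -34 2 0 0 -0.017; 0.75 10 -34 2 0 0 -0.018; 0.75 10 -34 2 0 0 -0.017; 0.75 11 -33 2 0 0 -0.018; 0.75 0 0 0 0 0 0; 0.75 0 0 20 0 0 0; 0.75 0 0 0 0 0 0; 0.75 0 0 0 0 0 0"
}}

```text
time_s: 18.6
position: [0.556, -0.4142, 0.0702]
tool_rot: [[-0.99, -0.139, -0.007], [-0.139, 0.99, 0.008], [0.006, 0.009, -1.0]]
ft_force: [0.8, 0.7, 0.7]
grip_width: 0.0639
gripper_force: 0.0
```

```bash
python3 - <<'E'
from plan import *
from h import *
p=env.get_image('scene')
for b in blobs(p,topband=1):
    if .2e3<b[2]<.65e3 and abs(b[3])<450: print(b)
x,y,z=np.moveaxis(cloud(p)*1000,-1,0); m=(x>515)&(x<700)&(abs(y)<140)&(z>45)&(z<75)&(p['img'].max(2)>100); q=np.c_[x[m],y[m],z[m]]; print(len(q), q.min(0) if len(q) else 0,q.max(0) if len(q) else 0)
plan([(559,-416,6,188,.75,28,1)])
E
```

```text
([399, 158], np.int32(195), 356, 286, 22, 35, 30, 46, [27, 29, 58])
([448, 176], np.int32(297), 456, 406, 44, 73, 86, 16, [144, 126, 92])
([413, 185], np.int32(239), 457, 294, 35, 74, 77, 16, [151, 132, 97])
([467, 200], np.int32(228), 564, 412, 43, 43, 27, 39, [124, 122, 110])
([211, 206], np.int32(272), 352, -293, 15, 56, 85, 37, [77, 114, 64])
([247, 202], np.int32(300), 370, -191, 52, 19, 80, 37, [166, 150, 31])
([428, 209], np.int32(243), 552, 294, 46, 47, 87, 26, [142, 116, 75])
([168, 251], np.int32(927), 568, -411, 18, 134, 8, 193, [38, 38, 36])
([178, 278], np.int32(500), 559, -416, 73, 47, 8, 30, [150, 69, 85])
361 [515.03010668 -24.37363917  48.11785568] [657.17544353 139.6180462   74.64437486]
0.75 -1 -1 22 0.002 0 0; 0.75 -1 0 22 0.002 -0.002 0; 0.75 0 -1 22 0.002 -0.002 0; 0.75 -1 0 22 0 0 0; 0.75 0 0 0 0 0 0
end tip [ 559.4 -415.7    6.2] 5
```

Call:
{"method": "servo_tool", "body": {
  "deltas": "0.75 -1 -1 22 0.003 0 0; 0.75 -1 0 22 0.002 -0.002 0; 0.75 0 -1 22 0.002 -0.002 0; 0.75 -1 0 20 0 0 0; 0.75 0 0 0 0 0 0; 0.75 0 0 0 0 0 0"
}}

```text
time_s: 19.15
position: [0.5596, -0.4159, -0.0146]
tool_rot: [[-0.99, -0.14, -0.001], [-0.14, 0.99, -0.0], [0.001, 0.0, -1.0]]
ft_force: [0.5, -0.4, 0.6]
grip_width: 0.0641
gripper_force: 0.0
```

Call:
{"method": "servo_tool", "body": {
  "deltas": "0 0 0 0 0 0 0; 0 0 0 0 0 0 0; 0 0 0 0 0 0 0; 0 0 0 0 0 0 0; 0 0 0 0 0 0 0"
}}

```text
time_s: 19.57
position: [0.5603, -0.4171, -0.0125]
tool_rot: [[-0.99, -0.139, 0.002], [-0.139, 0.99, -0.003], [-0.002, -0.004, -1.0]]
ft_force: [-0.8, 1.0, 7.4]
grip_width: 0.0456
gripper_force: 52.7
```

Call:
{"method": "servo_tool", "body": {
  "deltas": "0 0 0 -15 0 0 0; 0 0 0 -27 0 0 0; 0 0 0 -28 0 0 0; 0 0 0 -28 0 0 0; 0 0 0 -28 0 0 0; 0 0 0 -10 0 0 0; 0 0 0 0 0 0 0; 0 0 0 0 0 0 0"
}}

```text
time_s: 20.23
position: [0.5592, -0.416, 0.1201]
tool_rot: [[-0.99, -0.139, -0.001], [-0.139, 0.99, 0.0], [0.001, 0.0, -1.0]]
ft_force: [0.2, 0.0, -2.9]
grip_width: 0.0457
gripper_force: 51.9
```

```bash
python3 -c "
from plan import *
place(128,-100,32,.72)"
```

```text
0 -13 34 0 0 0 0.024; 0 -12 34 0 0 0 0.024; 0 -11 34 0 0 0 0.024; 0 -11 34 0 0 0 0.024; 0 -10 35 0 0 0 0.023; 0 -9 35 0 0 0 0.024; 0 -8 35 0 0 0 0.023; 0 -7 35 0 0 0 0.024
0 -6 35 0 0 0 0.023; 0 0 0 0 0 0 0; 0 0 0 28 0 0 0; 0 0 0 28 0 0 0; 0 0 0 28 0 0 0; 0 0 0 27 0 0 0; 0 0 0 0 0 0 0; 0.72 0 0 0 0 0 0
0.72 0 0 0 0 0 0; 0.72 0 0 0 0 0 0; 0.72 0 0 -28 0 0 0; 0.72 0 0 -28 0 0 0; 0.72 0 0 -27 0 0 0; 0.72 0 1 -28 0 0 0
end tip [632.4 -99.8 143.1] 22
```

Call:
{"method": "servo_tool", "body": {
  "deltas": "0 -13 34 0 0 0 0.024; 0 -12 34 0 0 0 0.024; 0 -11 34 0 0 0 0.024; 0 -11 34 0 0 0 0.024; 0 -10 35 0 0 0 0.023; 0 -9 35 0 0 0 0.024; 0 -8 35 0 0 0 0.023; 0 -7 35 0 0 0 0.024"
}}

```text
time_s: 20.9
position: [0.624, -0.1336, 0.1182]
tool_rot: [[-0.999, 0.052, -0.005], [0.052, 0.999, 0.001], [0.005, 0.001, -1.0]]
ft_force: [0.2, 0.0, -1.1]
grip_width: 0.0455
gripper_force: 51.9
```

Call:
{"method": "servo_tool", "body": {
  "deltas": "0 -6 35 0 0 0 0.023; 0 0 0 0 0 0 0; 0 0 0 28 0 0 0; 0 0 0 28 0 0 0; 0 0 0 28 0 0 0; 0 0 0 23 0 0 0; 0 0 0 0 0 0 0; 0 0 0 0 0 0 0"
}}

```text
time_s: 21.57
position: [0.6311, -0.101, 0.0111]
tool_rot: [[-0.997, 0.073, -0.005], [0.073, 0.997, 0.001], [0.006, 0.001, -1.0]]
ft_force: [0.9, -0.2, -0.3]
grip_width: 0.0458
gripper_force: 56.1
```

Call:
{"method": "servo_tool", "body": {
  "deltas": "0.72 0 0 0 0 0 0; 0.72 0 0 0 0 0 0; 0.72 0 0 0 0 0 0; 0.72 0 0 -28 0 0 0; 0.72 0 0 -28 0 0 0; 0.72 0 0 -28 0 0 0; 0.72 0 0 -25 0 0 0; 0.72 0 0 0 0 0 0"
}}

```text
time_s: 22.23
position: [0.6347, -0.1018, 0.1289]
tool_rot: [[-0.997, 0.073, 0.009], [0.073, 0.997, -0.004], [-0.009, -0.003, -1.0]]
ft_force: [0.0, -0.3, 0.3]
grip_width: 0.0612
gripper_force: 0.0
```

```bash
python3 - <<'E'
from plan import *
plan([(351,-293,60,176.5,.6,None,2)])
E
```

```text
0.6 27 -21 9 0 0 0; 0.6 27 -21 9 0 0 0; 0.6 27 -21 9 0 0 -0.002; 0.6 27 -21 9 0 0 0; 0.6 27 -21 9 0 0.002 -0.002; 0.6 27 -21 9 0 0 -0.002; 0.6 27 -21 9 0 0.002 -0.002; 0.6 27 -21 9 0 0.002 0
0.6 27 -21 9 -0.002 0.002 -0.002; 0.6 27 -21 10 0 0 -0.002; 0.6 0 0 0 0 0 0; 0.6 0 0 0 0 0 0
end tip [ 351.5 -293.    59.6] 12
```

Call:
{"method": "servo_tool", "body": {
  "deltas": "0.5 27 -21 9 0 0 0; 0.5 27 -21 9 0 0 0; 0.5 27 -21 9 0 0 -0.002; 0.5 27 -21 9 0 0 0; 0.5 27 -21 9 0 0.002 -0.002; 0.5 27 -21 9 0 0 -0.002; 0.5 27 -21 9 0 0.002 -0.002; 0.5 27 -21 9 0 0.002 0"
}}

```text
time_s: 22.9
position: [0.4037, -0.254, 0.0509]
tool_rot: [[-0.998, 0.065, -0.006], [0.065, 0.998, -0.0], [0.006, -0.001, -1.0]]
ft_force: [0.8, -1.4, 0.1]
grip_width: 0.0427
gripper_force: 0.0
```

Call:
{"method": "servo_tool", "body": {
  "deltas": "0.5 27 -21 9 -0.002 0.002 -0.002; 0.5 27 -21 10 0 0 -0.002; 0.5 0 0 0 0 0 0; 0.5 0 0 0 0 0 0; 0.5 0 0 0 0 0 0"
}}

```text
time_s: 23.32
position: [0.3487, -0.2919, 0.0328]
tool_rot: [[-0.998, 0.062, -0.008], [0.062, 0.998, 0.002], [0.008, 0.001, -1.0]]
ft_force: [-0.4, 0.4, 0.6]
grip_width: 0.0426
gripper_force: 0.0
```

```bash
python3 - <<'E'
from plan import *
from h import *
p=env.get_image('scene'); print(env.observe()['position'])
for b in blobs(p,topband=1):
    if .2e3<b[2]<.65e3 and abs(b[3])<450: print(b)
x,y,z=np.moveaxis(cloud(p)*1000,-1,0)
plan([(351,-293,15,176.5,.5,28,1)])
E
```

```text
[ 0.34912553 -0.29164299  0.0328482 ]
([399, 158], np.int32(191), 353, 292, 27, 21, 87, 47, [27, 29, 57])
([202, 181], np.int32(949), 375, -287, 35, 76, 4, 185, [33, 33, 30])
([448, 176], np.int32(309), 456, 405, 48, 75, 87, 16, [144, 125, 91])
([413, 185], np.int32(236), 456, 294, 37, 78, 77, 16, [150, 132, 96])
([468, 200], np.int32(224), 564, 413, 43, 45, 66, 38, [130, 124, 114])
([211, 207], np.int32(272), 352, -294, 15, 55, 86, 38, [77, 114, 64])
([247, 203], np.int32(309), 371, -191, 52, 18, 81, 37, [164, 147, 30])
([427, 209], np.int32(249), 554, 294, 46, 49, 63, 26, [132, 113, 74])
([177, 248], np.int32(470), 461, -406, 55, 73, 83, 16, [155, 136, 99])
0.5 -1 -1 20 0 -0.004 0; 0.5 -1 0 21 0 -0.004 0; 0.5 0 0 0 0 0 0
end tip [ 350.8 -292.7   14.8] 3
```

Call:
{"method": "servo_tool", "body": {
  "deltas": "0.5 -1 -1 20 0 -0.004 0; 0.5 -1 0 20 0 -0.004 0; 0.5 0 0 0 0 0 0; 0 0 0 0 0 0 0; 0 0 0 0 0 0 0; 0 0 0 0 0 0 0; 0 0 0 0 0 0 0; 0 0 0 0 0 0 0"
}}

```text
time_s: 24.03
position: [0.3508, -0.2932, -0.0064]
tool_rot: [[-0.998, 0.061, 0.001], [0.061, 0.998, 0.0], [-0.001, 0.0, -1.0]]
ft_force: [2.0, 2.3, 7.5]
grip_width: 0.0149
gripper_force: 49.9
```

Call:
{"method": "servo_tool", "body": {
  "deltas": "0 0 0 -15 0 0 0; 0 0 0 -27 0 0 0; 0 0 0 -28 0 0 0; 0 0 0 -28 0 0 0; 0 0 0 -28 0 0 0; 0 0 0 0 0 0 0; 0 0 0 0 0 0 0"
}}

```text
time_s: 24.62
position: [0.3505, -0.2935, 0.1199]
tool_rot: [[-0.998, 0.061, 0.001], [0.061, 0.998, -0.001], [-0.001, -0.001, -1.0]]
ft_force: [0.1, 0.7, -1.4]
grip_width: 0.0152
gripper_force: 48.9
```

```bash
python3 -c "
from plan import *
place(45,-100,40,.45)"
```

```text
0 -23 26 0 0 0 0.002; 0 -23 26 0 0 0 0; 0 -23 27 0 0 0 0.002; 0 -23 27 0 0 0 0.002; 0 -23 26 0 0 0 0.002; 0 -24 27 0 0 0 0; 0 -23 26 0 0 0 0.002; 0 -24 27 0 0 0 0.002
0 0 0 0 0 0 0; 0 0 0 26 0 0 0; 0 0 0 26 0 0 0; 0 0 0 25 0 0 0; 0 1 0 26 0 0 0; 0 0 0 0 0 0 0; 0.45 0 0 0 0 0 0; 0.45 0 0 0 0 0 0
0.45 0 0 0 0 0 0; 0.45 0 0 -34 0 0 0; 0.45 0 0 -35 0 0 0; 0.45 -1 0 -34 0 0 0
end tip [550.1 -94.3 142.9] 20
```

Call:
{"method": "servo_tool", "body": {
  "deltas": "0 -23 26 0 0 0 0.002; 0 -23 26 0 0 0 0; 0 -23 27 0 0 0 0.002; 0 -23 27 0 0 0 0.002; 0 -23 26 0 0 0 0.002; 0 -24 27 0 0 0 0; 0 -23 26 0 0 0 0.002; 0 -24 27 0 0 0 0.002"
}}

```text
time_s: 25.28
position: [0.5501, -0.0922, 0.1173]
tool_rot: [[-0.997, 0.073, -0.003], [0.073, 0.997, 0.003], [0.003, 0.002, -1.0]]
ft_force: [-0.4, -0.4, -1.4]
grip_width: 0.015
gripper_force: 49.0
```

Call:
{"method": "servo_tool", "body": {
  "deltas": "0 0 0 0 0 0 0; 0 0 0 26 0 0 0; 0 0 0 26 0 0 0; 0 0 0 25 0 0 0; 0 0 0 24 0 0 0; 0 0 0 0 0 0 0; 0 0 0 0 0 0 0"
}}

```text
time_s: 25.87
position: [0.5486, -0.0935, 0.0159]
tool_rot: [[-0.997, 0.073, -0.004], [0.073, 0.997, 0.003], [0.004, 0.003, -1.0]]
ft_force: [0.5, -0.0, 0.5]
grip_width: 0.0147
gripper_force: 53.8
```

Call:
{"method": "servo_tool", "body": {
  "deltas": "0.45 0 0 0 0 0 0; 0.45 0 0 0 0 0 0; 0.45 0 0 0 0 0 0; 0.45 0 0 -34 0 0 0; 0.45 0 0 -34 0 0 0; 0.45 0 0 -34 0 0 0; 0.45 0 0 0 0 0 0"
}}

```text
time_s: 26.45
position: [0.5525, -0.095, 0.1263]
tool_rot: [[-0.997, 0.073, 0.01], [0.073, 0.997, -0.003], [-0.01, -0.002, -1.0]]
ft_force: [-0.0, -0.3, -0.3]
grip_width: 0.0384
gripper_force: 0.0
```

```bash
python3 - <<'E'
from plan import *
plan([(352,291.5,100,172,.7,None,2)])
E
```

```text
0.7 19 31 4 0 0 0.006; 0.7 19 31 4 0 0 0.006; 0.7 19 31 4 0 0 0.005; 0.7 20 31 4 0 0 0.006; 0.7 20 30 4 0 0 0.005; 0.7 20 30 4 0 0 0.006; 0.7 20 30 4 0 0.002 0.005; 0.7 20 30 4 0 0.002 0.006
0.7 20 30 4 0 0.002 0.005; 0.7 21 30 4 0 0 0.006; 0.7 21 30 3 0 0.002 0.005; 0.7 21 30 4 0 0.002 0.006; 0.7 0 0 0 0 0 0; 0.7 0 0 0 0 0 0
end tip [351.9 292.   99.8] 14
```

Call:
{"method": "servo_tool", "body": {
  "deltas": "0.7 19 31 4 0 0 0.006; 0.7 19 31 4 0 0 0.006; 0.7 19 31 4 0 0 0.005; 0.7 20 31 4 0 0 0.006; 0.7 20 30 4 0 0 0.005; 0.7 20 30 4 0 0 0.006; 0.7 20 30 4 0 0.002 0.005; 0.7 20 30 4 0 0.002 0.006"
}}

```text
time_s: 27.12
position: [0.4151, 0.1649, 0.0883]
tool_rot: [[-0.993, 0.119, -0.004], [0.119, 0.993, 0.002], [0.004, 0.002, -1.0]]
ft_force: [2.0, 0.6, -0.0]
grip_width: 0.06
gripper_force: 0.0
```

Call:
{"method": "servo_tool", "body": {
  "deltas": "0.7 20 30 4 0 0.002 0.005; 0.7 21 30 4 0 0 0.006; 0.7 21 30 3 0 0.002 0.005; 0.7 21 30 4 0 0.002 0.006; 0.7 0 0 0 0 0 0; 0.7 0 0 0 0 0 0; 0.7 0 0 0 0 0 0"
}}

```text
time_s: 27.7
position: [0.349, 0.2931, 0.0742]
tool_rot: [[-0.99, 0.139, -0.01], [0.139, 0.99, 0.003], [0.01, 0.002, -1.0]]
ft_force: [0.2, -0.2, 0.1]
grip_width: 0.0595
gripper_force: 0.0
```

```bash
python3 - <<'E'
from plan import *
from h import *
p=env.get_image('scene'); print(env.observe()['position'])
for b in blobs(p,topband=1):
    if .2e3<b[2]<.65e3 and abs(b[3])<450: print(b)
cv2.imwrite('pics/s3.png',cv2.resize(p['img'][140:340,150:500,::-1],None,fx=2.2,fy=2.2,interpolation=2))
plan([(352,291.5,8,172,.7,28,1)])
E
```

```text
[0.34932161 0.29267759 0.07421064]
([406, 126], np.int32(592), 361, 293, 135, 24, 79, 195, [29, 29, 29])
([399, 158], np.int32(195), 353, 292, 25, 25, 51, 47, [27, 28, 56])
([448, 176], np.int32(302), 455, 407, 45, 73, 86, 16, [142, 124, 90])
([184, 185], np.int32(249), 249, -353, 56, 15, 17, 38, [169, 153, 30])
([413, 185], np.int32(235), 456, 294, 35, 77, 77, 16, [148, 130, 95])
([467, 200], np.int32(225), 563, 413, 42, 45, 44, 38, [124, 125, 111])
([247, 203], np.int32(306), 371, -191, 52, 21, 80, 37, [162, 147, 29])
([428, 209], np.int32(237), 553, 294, 45, 48, 38, 27, [142, 118, 77])
([177, 248], np.int32(481), 462, -406, 55, 74, 83, 16, [153, 134, 98])
0.7 -1 0 22 0 -0.003 0; 0.7 -1 0 22 0 -0.002 0; 0.7 -1 0 23 0 -0.003 0; 0.7 0 -1 22 0.002 -0.002 0; 0.7 0 0 0 0 0 0
end tip [351.6 291.5   8.2] 5
```

View pics/s3.png

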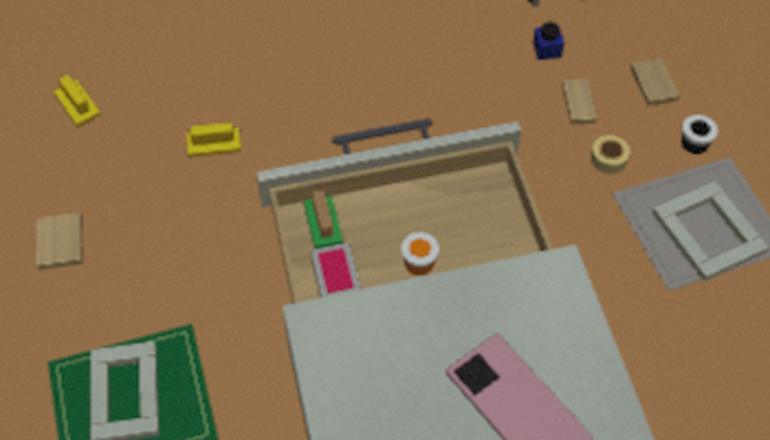

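The drawer now holds the float, the tin and the amber cup, all upright. Next is the ink bottle.

Call:
{"method": "servo_tool", "body": {
  "deltas": "0.7 -1 0 22 0 -0.003 0; 0.7 -1 0 22 0 -0.002 0; 0.7 -1 0 22 0 -0.003 0; 0.7 0 0 21 0 -0.002 0; 0.7 0 0 0 0 0 0; 0.7 0 0 0 0 0 0"
}}

```text
time_s: 28.25
position: [0.3516, 0.2921, -0.013]
tool_rot: [[-0.99, 0.142, -0.002], [0.142, 0.99, 0.001], [0.002, 0.001, -1.0]]
ft_force: [-0.4, -0.7, 0.9]
grip_width: 0.06
gripper_force: 0.0
```

Call:
{"method": "servo_tool", "body": {
  "deltas": "0 0 0 0 0 0 0; 0 0 0 0 0 0 0; 0 0 0 0 0 0 0; 0 0 0 0 0 0 0; 0 0 0 0 0 0 0"
}}

```text
time_s: 28.67
position: [0.3522, 0.2931, -0.0115]
tool_rot: [[-0.99, 0.14, 0.002], [0.14, 0.99, 0.002], [-0.002, 0.003, -1.0]]
ft_force: [0.1, -2.7, 6.2]
grip_width: 0.0349
gripper_force: 50.7
```

Call:
{"method": "servo_tool", "body": {
  "deltas": "0 0 0 -15 0 0 0; 0 0 0 -27 0 0 0; 0 0 0 -28 0 0 0; 0 0 0 -28 0 0 0; 0 0 0 -28 0 0 0; 0 0 0 -8 0 0 0; 0 0 0 0 0 0 0"
}}

```text
time_s: 29.25
position: [0.3522, 0.2933, 0.1234]
tool_rot: [[-0.99, 0.14, 0.004], [0.14, 0.99, 0.004], [-0.004, 0.005, -1.0]]
ft_force: [-0.0, 0.6, -0.8]
grip_width: 0.0348
gripper_force: 50.3
```

```bash
python3 -c "
from plan import *
place(45,0,35,.6)"
```

```text
0 -24 -26 0 0 0 -0.007; 0 -24 -26 0 0 0 -0.007; 0 -24 -26 0 0 0 -0.007; 0 -24 -26 0 0 0 -0.007; 0 -24 -26 1 0 0 -0.006; 0 -23 -26 0 0 0 -0.007; 0 -23 -27 1 0 0 -0.006; 0 -23 -27 0 0 0 -0.007
0 -23 -27 1 0.002 0.002 -0.006; 0 -23 -26 0 0.002 0.002 -0.007; 0 0 0 0 0 0 0; 0 0 0 27 0 0 0; 0 0 0 27 0 0 0; 0 0 0 27 0 0 0; 0 0 0 27 0 0 0; 0 0 0 0 0 0 0
0.6 0 0 0 0 0 0; 0.6 0 0 0 0 0 0; 0.6 0 0 0 0 0 0; 0.6 0 0 -27 0 0 0; 0.6 0 0 -27 0 0 0; 0.6 0 0 -27 0 0 0; 0.6 0 0 -27 0 0 0
end tip [557.    6.1 143.1] 23
```

Call:
{"method": "servo_tool", "body": {
  "deltas": "0 -24 -26 0 0 0 -0.007; 0 -24 -26 0 0 0 -0.007; 0 -24 -26 0 0 0 -0.007; 0 -24 -26 0 0 0 -0.007; 0 -24 -26 0 0 0 -0.006; 0 -23 -26 0 0 0 -0.007; 0 -23 -27 0 0 0 -0.006; 0 -23 -27 0 0 0 -0.007"
}}

```text
time_s: 29.92
position: [0.5146, 0.0606, 0.119]
tool_rot: [[-0.996, 0.086, -0.003], [0.086, 0.996, 0.002], [0.004, 0.002, -1.0]]
ft_force: [1.0, -0.2, -1.3]
grip_width: 0.0351
gripper_force: 50.3
```

Call:
{"method": "servo_tool", "body": {
  "deltas": "0 -23 -27 0 0 0 -0.006; 0 -23 -26 0 0 0 -0.007; 0 0 0 0 0 0 0; 0 0 0 27 0 0 0; 0 0 0 27 0 0 0; 0 0 0 27 0 0 0; 0 0 0 27 0 0 0; 0 0 0 0 0 0 0"
}}

```text
time_s: 30.58
position: [0.5544, 0.0062, 0.0086]
tool_rot: [[-0.997, 0.073, -0.005], [0.073, 0.997, 0.003], [0.006, 0.002, -1.0]]
ft_force: [-0.5, 0.8, -0.6]
grip_width: 0.0347
gripper_force: 56.5
```

Call:
{"method": "servo_tool", "body": {
  "deltas": "0 0 0 0 0 0 0; 0.6 0 0 0 0 0 0; 0.6 0 0 0 0 0 0; 0.6 0 0 0 0 0 0; 0.6 0 0 -27 0 0 0; 0.6 0 0 -27 0 0 0; 0.6 0 0 -27 0 0 0; 0.6 0 0 -27 0 0 0"
}}

```text
time_s: 31.25
position: [0.5559, 0.0057, 0.122]
tool_rot: [[-0.997, 0.073, -0.0], [0.073, 0.997, 0.002], [0.001, 0.001, -1.0]]
ft_force: [-0.5, -0.6, -0.8]
grip_width: 0.051
gripper_force: 0.0
```

```bash
python3 - <<'E'
from plan import *
plan([(455,293.5,100,166.5,.6,None,3)])
E
```

```text
0.6 14 31 5 0 0 0.018; 0.6 14 31 5 0 0 0.018; 0.6 15 31 5 0 0 0.018; 0.6 15 30 5 0 0 0.018; 0.6 16 30 5 0 0 0.018; 0.6 16 30 5 0 0 0.018; 0.6 17 29 5 0 0 0.018; 0.6 17 29 5 0 0 0.018
0.6 17 29 5 0 0 0.018; 0.6 0 0 0 0 0 0; 0.6 0 0 0 0 0 0; 0.6 0 0 0 0 0 0
end tip [455.3 293.5 100.4] 12
```

Call:
{"method": "servo_tool", "body": {
  "deltas": "0.6 14 31 5 0 0 0.018; 0.6 14 31 5 0 0 0.018; 0.6 15 31 5 0 0 0.018; 0.6 15 30 5 0 0 0.018; 0.6 16 30 5 0 0 0.018; 0.6 16 30 5 0 0 0.018; 0.6 17 29 5 0 0 0.018; 0.6 17 29 5 0 0 0.018"
}}

```text
time_s: 31.92
position: [0.465, 0.2629, 0.081]
tool_rot: [[-0.976, 0.217, -0.0], [0.217, 0.976, 0.002], [0.001, 0.002, -1.0]]
ft_force: [0.2, -0.1, -0.7]
grip_width: 0.0512
gripper_force: 0.0
```

Call:
{"method": "servo_tool", "body": {
  "deltas": "0.6 17 29 5 0 0 0.018; 0.6 0 0 20 0 0 0; 0.6 0 0 20 0 0 0; 0.6 0 0 0 0 0 0; 0.6 0 0 0 0 0 0; 0.6 0 0 0 0 0 0"
}}

```text
time_s: 32.42
position: [0.4561, 0.2935, 0.037]
tool_rot: [[-0.972, 0.234, 0.001], [0.234, 0.972, 0.002], [-0.0, 0.002, -1.0]]
ft_force: [0.1, -0.1, 0.3]
grip_width: 0.0513
gripper_force: 0.0
```

```bash
python3 - <<'E'
from plan import *
from h import *
p=env.get_image('scene'); print(env.observe()['position'])
for b in blobs(p,topband=1):
    if .2e3<b[2]<.65e3 and 250<b[3]<450: print(b)
plan([(455,293.5,4,166.5,.6,28,1)])
E
```

```text
[0.45628813 0.29344479 0.03721896]
([419, 164], np.int32(1071), 471, 291, 133, 48, 75, 171, [38, 37, 34])
([448, 176], np.int32(298), 456, 406, 47, 76, 85, 16, [142, 124, 91])
([467, 200], np.int32(220), 563, 413, 42, 45, 29, 38, [128, 129, 118])
([427, 209], np.int32(242), 554, 294, 45, 49, 17, 27, [138, 117, 77])
0.6 0 0 19 0 0 0; 0.6 1 0 19 0 0 0; 0.6 0 0 18 0.003 0 0; 0.6 0 0 0 0 0 0
end tip [455.4 293.8   4.2] 4
```

Call:
{"method": "servo_tool", "body": {
  "deltas": "0.6 0 0 19 0 0 0; 0.6 1 0 19 0 0 0; 0.6 0 0 18 0.003 0 0; 0.6 0 0 0 0 0 0; 0.6 0 0 0 0 0 0"
}}

```text
time_s: 32.88
position: [0.4549, 0.2937, -0.0194]
tool_rot: [[-0.972, 0.234, -0.001], [0.234, 0.972, -0.001], [0.001, -0.001, -1.0]]
ft_force: [0.4, 0.6, 0.0]
grip_width: 0.0513
gripper_force: 0.0
```

Call:
{"method": "servo_tool", "body": {
  "deltas": "0 0 0 0 0 0 0; 0 0 0 0 0 0 0; 0 0 0 0 0 0 0; 0 0 0 0 0 0 0; 0 0 0 0 0 0 0"
}}

```text
time_s: 33.3
position: [0.4555, 0.2942, -0.0182]
tool_rot: [[-0.972, 0.233, 0.002], [0.233, 0.972, -0.0], [-0.002, 0.0, -1.0]]
ft_force: [-0.0, -0.0, 5.6]
grip_width: 0.0322
gripper_force: 50.0
```

Call:
{"method": "servo_tool", "body": {
  "deltas": "0 0 0 -15 0 0 0; 0 0 0 -27 0 0 0; 0 0 0 -28 0 0 0; 0 0 0 -28 0 0 0; 0 0 0 -28 0 0 0; 0 0 0 -12 0 0 0; 0 0 0 0 0 0 0"
}}

```text
time_s: 33.88
position: [0.4562, 0.2946, 0.1221]
tool_rot: [[-0.972, 0.233, 0.006], [0.233, 0.972, 0.001], [-0.005, 0.003, -1.0]]
ft_force: [0.4, 0.5, -0.4]
grip_width: 0.032
gripper_force: 49.8
```

```bash
python3 -c "
from plan import *
place(128,100,32,.55)"
```

```text
0 -29 -18 0 0 0 -0.02; 0 -29 -19 0 0 0 -0.02; 0 -28 -19 0 0 0 -0.02; 0 -28 -20 1 0 0 -0.02; 0 -27 -20 0 0 0 -0.02; 0 -27 -21 1 0 0.002 -0.021; 0 -26 -22 0 0 0.002 -0.02; 0 -26 -22 1 0.002 0.002 -0.021
0 0 0 0 0 0 0; 0 0 0 28 0 0 0; 0 0 0 28 0 0 0; 0 0 0 27 0 0 0; 0 0 0 28 0 0 0; 0 0 0 0 0 0 0; 0.55 0 0 0 0 0 0; 0.55 0 0 0 0 0 0
0.55 0 0 0 0 0 0; 0.55 0 0 -28 0 0 0; 0.55 0 0 -28 0 0 0; 0.55 0 0 -28 0 0 0; 0.55 0 0 -27 0 0 0
end tip [647.   99.4 142.8] 21
```

Call:
{"method": "servo_tool", "body": {
  "deltas": "0 -29 -18 0 0 0 -0.02; 0 -29 -19 0 0 0 -0.02; 0 -28 -19 0 0 0 -0.02; 0 -28 -20 0 0 0 -0.02; 0 -27 -20 0 0 0 -0.02; 0 -27 -21 0 0 0 -0.021; 0 -26 -22 0 0 0 -0.02; 0 -26 -22 0 0 0.002 -0.021"
}}

```text
time_s: 34.55
position: [0.6459, 0.0973, 0.1172]
tool_rot: [[-0.997, 0.072, -0.005], [0.072, 0.997, -0.001], [0.005, -0.001, -1.0]]
ft_force: [0.3, 0.8, -0.7]
grip_width: 0.0322
gripper_force: 49.8
```

Call:
{"method": "servo_tool", "body": {
  "deltas": "0 0 0 0 0 0 0; 0 0 0 28 0 0 0; 0 0 0 28 0 0 0; 0 0 0 28 0 0 0; 0 0 0 28 0 0 0; 0 0 0 0 0 0 0; 0 0 0 0 0 0 0"
}}

```text
time_s: 35.13
position: [0.644, 0.0988, 0.0044]
tool_rot: [[-0.997, 0.073, -0.006], [0.073, 0.997, -0.001], [0.006, -0.001, -1.0]]
ft_force: [0.9, -1.0, -1.4]
grip_width: 0.0322
gripper_force: 60.5
```

Call:
{"method": "servo_tool", "body": {
  "deltas": "0.55 0 0 0 0 0 0; 0.55 0 0 0 0 0 0; 0.55 0 0 0 0 0 0; 0.55 0 0 -28 0 0 0; 0.55 0 0 -28 0 0 0; 0.55 0 0 -28 0 0 0; 0.55 0 0 -27 0 0 0; 0.55 0 0 0 0 0 0"
}}

```text
time_s: 35.8
position: [0.6478, 0.0988, 0.1235]
tool_rot: [[-0.997, 0.073, 0.007], [0.073, 0.997, -0.001], [-0.007, -0.001, -1.0]]
ft_force: [0.5, -0.0, 0.3]
grip_width: 0.0469
gripper_force: 0.0
```

```bash
python3 - <<'E'
from plan import *
plan([(563.5,412.5,100,176,.75,None,3)])
E
```

```text
0.75 12 34 5 0 0 0; 0.75 12 34 5 0 0 0; 0.75 12 34 5 0 0 0; 0.75 12 34 5 0 0 0; 0.75 12 34 5 0 0 0; 0.75 12 34 5 0 0.002 0; 0.75 12 34 5 0 0.002 0; 0.75 12 34 5 0 0.002 -0.002
0.75 11 35 6 0 0 0; 0.75 0 0 0 0 0 0; 0.75 0 0 0 0 0 0; 0.75 0 0 0 0 0 0
end tip [563.8 412.8  99.6] 12
```

Call:
{"method": "servo_tool", "body": {
  "deltas": "0.75 12 34 5 0 0 0; 0.75 12 34 5 0 0 0; 0.75 12 34 5 0 0 0; 0.75 12 34 5 0 0 0; 0.75 12 34 5 0 0 0; 0.75 12 34 5 0 0.002 0; 0.75 12 34 5 0 0.002 0; 0.75 12 34 5 0 0.002 -0.002"
}}

```text
time_s: 36.47
position: [0.5686, 0.3787, 0.0769]
tool_rot: [[-0.997, 0.071, -0.009], [0.071, 0.997, -0.001], [0.009, -0.001, -1.0]]
ft_force: [0.1, 0.2, -0.7]
grip_width: 0.064
gripper_force: 0.0
```

Call:
{"method": "servo_tool", "body": {
  "deltas": "0.75 11 35 6 0 0 0; 0.75 0 0 20 0 0 0; 0.75 0 0 0 0 0 0; 0.75 0 0 0 0 0 0; 0.75 0 0 0 0 0 0"
}}

```text
time_s: 36.88
position: [0.5615, 0.4119, 0.0519]
tool_rot: [[-0.997, 0.072, -0.009], [0.072, 0.997, -0.001], [0.009, -0.001, -1.0]]
ft_force: [0.0, -1.1, 0.7]
grip_width: 0.0641
gripper_force: 0.0
```

```bash
python3 - <<'E'
from plan import *
from h import *
p=env.get_image('scene'); print(env.observe()['position'])
for b in blobs(p,topband=1):
    if .2e3<b[2]<.65e3 and 250<b[3]<450: print(b)
plan([(563.5,412.5,8,176,.75,28,1)])
E
```

```text
[0.56171272 0.41182764 0.05225939]
([494, 164], np.int32(2008), 568, 413, 138, 36, 85, 179, [65, 68, 53])
([468, 200], np.int32(223), 563, 413, 43, 46, 50, 38, [130, 126, 114])
([427, 209], np.int32(239), 553, 294, 47, 48, 27, 26, [137, 118, 76])
0.75 -1 0 22 0 -0.003 0; 0.75 -1 0 23 0 -0.002 -0.002; 0.75 0 1 22 0 -0.003 0; 0.75 0 0 0 0 0 0
end tip [563.4 412.7   8.2] 4
```

Call:
{"method": "servo_tool", "body": {
  "deltas": "0.75 -1 0 22 0 -0.003 0; 0.75 -1 0 23 0 -0.003 0; 0.75 0 1 21 0 -0.003 0; 0.75 0 0 0 0 0 0; 0.75 0 0 0 0 0 0"
}}

```text
time_s: 37.35
position: [0.5628, 0.4128, -0.0145]
tool_rot: [[-0.997, 0.072, -0.001], [0.072, 0.997, -0.002], [0.001, -0.002, -1.0]]
ft_force: [-0.1, -0.7, 0.5]
grip_width: 0.0641
gripper_force: 0.0
```

Call:
{"method": "servo_tool", "body": {
  "deltas": "0 0 0 0 0 0 0; 0 0 0 0 0 0 0; 0 0 0 0 0 0 0; 0 0 0 0 0 0 0; 0 0 0 0 0 0 0"
}}

```text
time_s: 37.77
position: [0.5637, 0.4138, -0.0124]
tool_rot: [[-0.997, 0.071, 0.004], [0.071, 0.997, 0.0], [-0.004, 0.0, -1.0]]
ft_force: [0.1, -1.5, 6.7]
grip_width: 0.0412
gripper_force: 51.0
```

Call:
{"method": "servo_tool", "body": {
  "deltas": "0 0 0 -15 0 0 0; 0 0 0 -27 0 0 0; 0 0 0 -28 0 0 0; 0 0 0 -28 0 0 0; 0 0 0 -28 0 0 0; 0 0 0 -8 0 0 0; 0 0 0 0 0 0 0"
}}

```text
time_s: 38.35
position: [0.5634, 0.4143, 0.1224]
tool_rot: [[-0.997, 0.071, 0.005], [0.071, 0.997, 0.001], [-0.005, 0.002, -1.0]]
ft_force: [0.0, -0.4, -0.9]
grip_width: 0.0414
gripper_force: 50.7
```

```bash
python3 -c "
from plan import *
place(45,100,36,.68)"
```

```text
0 -3 -34 0 0 0 0; 0 -2 -34 0 0 0 0; 0 -3 -34 0 0 0 0; 0 -2 -34 0 0 0 0; 0 -3 -34 0 0 0 0; 0 -2 -34 0 0 0 0; 0 -3 -35 1 0 0.002 0; 0 -2 -34 0 0 0 0
0 -3 -35 1 0.002 0.003 0.002; 0 0 0 0 0 0 0; 0 0 0 27 0 0 0; 0 0 0 27 0 0 0; 0 0 0 26 0 0 0; 0 0 0 27 0 0 0; 0 0 0 0 0 0 0; 0.68 0 0 0 0 0 0
0.68 0 0 0 0 0 0; 0.68 0 0 0 0 0 0; 0.68 0 0 -27 0 0 0; 0.68 0 0 -27 0 0 0; 0.68 0 0 -27 0 0 0; 0.68 0 0 -26 0 0 0
end tip [564.4 105.4 142.9] 22
```

Call:
{"method": "servo_tool", "body": {
  "deltas": "0 -3 -34 0 0 0 0; 0 -2 -34 0 0 0 0; 0 -3 -34 0 0 0 0; 0 -2 -34 0 0 0 0; 0 -3 -34 0 0 0 0; 0 -2 -34 0 0 0 0; 0 -3 -35 0 0 0.002 0; 0 -2 -34 0 0 0 0"
}}

```text
time_s: 39.02
position: [0.5619, 0.1382, 0.1177]
tool_rot: [[-0.997, 0.071, -0.005], [0.071, 0.997, -0.001], [0.005, -0.002, -1.0]]
ft_force: [0.9, -0.7, -0.6]
grip_width: 0.0414
gripper_force: 50.8
```

Call:
{"method": "servo_tool", "body": {
  "deltas": "0 -3 -35 0 0.002 0.003 0; 0 0 0 0 0 0 0; 0 0 0 27 0 0 0; 0 0 0 27 0 0 0; 0 0 0 27 0 0 0; 0 0 0 27 0 0 0; 0 0 0 0 0 0 0; 0 0 0 0 0 0 0"
}}

```text
time_s: 39.68
position: [0.5614, 0.1047, 0.0093]
tool_rot: [[-0.997, 0.071, -0.01], [0.071, 0.997, -0.003], [0.01, -0.004, -1.0]]
ft_force: [-0.3, -0.4, -0.2]
grip_width: 0.0414
gripper_force: 58.0
```

Call:
{"method": "servo_tool", "body": {
  "deltas": "0.68 0 0 0 0 0 0; 0.68 0 0 0 0 0 0; 0.68 0 0 0 0 0 0; 0.68 0 0 -27 0 0 0; 0.68 0 0 -27 0 0 0; 0.68 0 0 -27 0 0 0; 0.68 0 0 -27 0 0 0; 0.68 0 0 0 0 0 0"
}}

```text
time_s: 40.35
position: [0.5657, 0.105, 0.1251]
tool_rot: [[-0.997, 0.071, 0.004], [0.071, 0.997, -0.003], [-0.005, -0.003, -1.0]]
ft_force: [0.5, -1.2, 0.5]
grip_width: 0.0577
gripper_force: 0.0
```

```bash
python3 - <<'E'
from plan import *
plan([(430,150,143,175.8,0,None,0),(385,14,100,175.8,0,None,2)])
E
```

```text
0 35 9 1 0 0 0; 0 35 9 1 0 0.002 0; 0 34 9 1 0 0 0; 0 35 8 1 -0.003 0.003 0.002; 0 9 -35 11 0 0 0; 0 9 -35 11 0 0 0; 0 8 -34 11 0 0 0; 0 9 -35 10 0 0 0
0 0 0 0 0 0 0; 0 0 0 0 0 0 0
end tip [384.5  13.7 100.5] 10
```

Call:
{"method": "servo_tool", "body": {
  "deltas": "0 35 9 1 0 0 0; 0 35 9 1 0 0.002 0; 0 34 9 1 0 0 0; 0 35 8 1 -0.003 0.003 0.002; 0 9 -35 11 0 0 0; 0 9 -35 11 0 0 0; 0 8 -34 11 0 0 0; 0 9 -35 10 0 0 0"
}}

```text
time_s: 41.02
position: [0.3809, 0.0128, 0.0734]
tool_rot: [[-0.997, 0.072, -0.009], [0.072, 0.997, -0.0], [0.009, -0.001, -1.0]]
ft_force: [0.7, -1.2, 0.2]
grip_width: 0.0001
gripper_force: 0.0
```

```bash
python3 - <<'E'
from plan import *
from h import *
p=env.get_image('scene'); print(env.observe()['position'])
for o in('kit_drawer0_handle','drawer_floor'):
    r=env.spot_point(o,p); print(o,[(a['uv'],round(a['conf'],2),ray_at(a['uv'],p,.06 if 'hand' in o else .022).round(4)) for a in r[:2]])
W=cloud(p)*1000; x,y,z=np.moveaxis(W,-1,0)
# drawer contents: height above floor in drawer frame
dx=(x-512)-.073*(y-9); dy=(y-9)+.073*(x-512); m=((dx>6)&(dx<182)&(abs(dy)<143)&(z>29)&(z<90)).astype(np.uint8)
n,l,st,ce=cv2.connectedComponentsWithStats(m)
for i in range(1,n):
    if st[i,4]>20: q=l==i; print(ce[i].round(),st[i,4],'dx',np.percentile(dx[q],[2,98]).round(),'dy',np.percentile(dy[q],[2,98]).round(),'ztop',np.percentile(z[q],95).round())
for b in blobs(p,topband=1):
    if .2e3<b[2]<.65e3 and abs(b[3])<450: print(b[:8])
cv2.imwrite('pics/s4.png',cv2.resize(p['img'][140:340,150:500,::-1],None,fx=2.2,fy=2.2,interpolation=2))
plan([(420,11.5,48,175.8,0,30,2)])
E
```

```text
[0.37897171 0.00831839 0.07192956]
kit_drawer0_handle [([323.9, 199.1], 0.75, array([0.4596, 0.014 , 0.06  ]))]
drawer_floor [([298.7, 268.4], 0.67, array([ 0.6289, -0.1101,  0.022 ])), ([327.1, 220.5], 0.57, array([0.5063, 0.0083, 0.022 ]))]
[368. 222.] 231 dx [24. 64.] dy [ 82. 122.] ztop 61.0
[333. 229.] 230 dx [26. 61.] dy [-16.  19.] ztop 71.0
[300. 252.] 714 dx [ 14. 155.] dy [-122.  -78.] ztop 59.0
[376. 248.] 254 dx [ 91. 149.] dy [ 85. 118.] ztop 39.0
[341. 254.] 251 dx [104. 145.] dy [-16.  23.] ztop 61.0
([316, 156], np.int32(640), 388, 14, 123, 35, 87, 194)
([448, 176], np.int32(296), 456, 406, 45, 74, 86, 17)
([185, 185], np.int32(250), 247, -353, 57, 16, 19, 38)
([247, 203], np.int32(305), 370, -190, 54, 19, 79, 37)
([428, 209], np.int32(244), 553, 293, 45, 47, 37, 27)
([177, 248], np.int32(475), 462, -406, 55, 76, 82, 16)
0 -13 1 16 0 -0.004 -0.002; 0 -13 1 16 0 -0.004 0; 0 -13 1 16 0 -0.003 -0.003; 0 0 0 0 0 0 0; 0 0 0 0 0 0 0
end tip [419.8  12.   48.1] 5
```

View pics/s4.png

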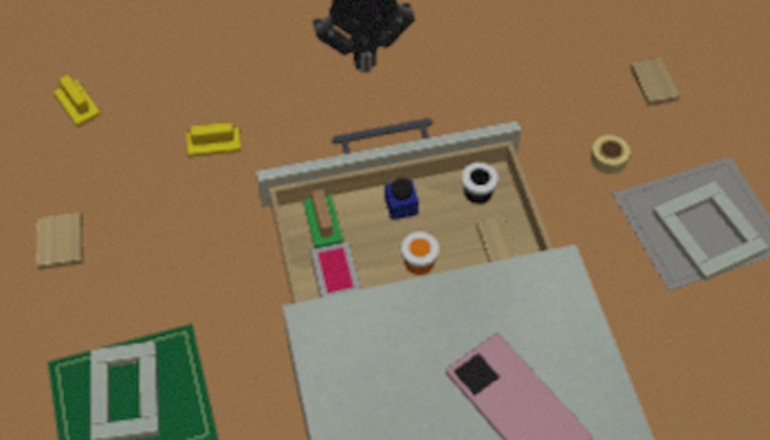

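Everything is in the drawer, and the other panels and the tape haven't moved. Now I'll push the handle bar with the closed fingers.

Call:
{"method": "servo_tool", "body": {
  "deltas": "0 -13 1 16 0 -0.004 0; 0 -13 1 16 0 -0.003 0; 0 -13 1 14 0 -0.003 0; 0 0 0 0 0 0 0; 0 -8 0 0 0 0 0; 0 -6 0 0 0 0 0; 0 -6 0 0 0 0 0; 0 -6 0 0 0 0 0"
}}

```text
time_s: 41.83
position: [0.4468, 0.012, 0.028]
tool_rot: [[-0.997, 0.073, 0.0], [0.073, 0.997, -0.001], [-0.0, -0.001, -1.0]]
ft_force: [-2.6, -0.0, 0.8]
grip_width: 0.0001
gripper_force: 0.8
```

Call:
{"method": "servo_tool", "body": {
  "deltas": "0 -10 0 0 0 0 0; 0 -12 0 0 0 0 0; 0 -14 0 0 0 0 0; 0 -14 0 0 0 0 0; 0 -14 0 0 0 0 0; 0 -14 0 0 0 0 0; 0 -14 0 0 0 0 0; 0 -10 0 0 0 0 0"
}}

```text
time_s: 42.5
position: [0.5494, 0.0042, 0.0278]
tool_rot: [[-0.997, 0.073, 0.001], [0.073, 0.997, -0.001], [-0.001, -0.001, -1.0]]
ft_force: [-4.8, -0.1, 1.2]
grip_width: -0.0002
gripper_force: 2.0
```

Call:
{"method": "servo_tool", "body": {
  "deltas": "0 -12 0 0 0 0 0; 0 -14 0 0 0 0 0; 0 -14 0 0 0 0 0; 0 -12 0 0 0 0 0; 0 -10 0 0 0 0 0; 0 -8 0 0 0 0 0; 0 -5 0 0 0 0 0; 0 0 0 0 0 0 0"
}}

```text
time_s: 43.17
position: [0.6238, -0.0012, 0.0275]
tool_rot: [[-0.997, 0.073, 0.001], [0.073, 0.997, -0.001], [-0.001, -0.001, -1.0]]
ft_force: [1.0, 0.1, 0.1]
grip_width: 0.0003
gripper_force: 0.0
```

Call:
{"method": "servo_tool", "body": {
  "deltas": "0 -3 0 0 0 0 0; 0 -3 0 0 0 0 0; 0 -3 0 0 0 0 0; 0 0 0 0 0 0 0"
}}

```text
time_s: 43.5
position: [0.6283, -0.0014, 0.0273]
tool_rot: [[-0.997, 0.073, -0.01], [0.073, 0.997, 0.0], [0.01, -0.0, -1.0]]
ft_force: [-16.6, -0.7, 9.5]
grip_width: -0.0001
gripper_force: 8.4
```

Call:
{"method": "servo_tool", "body": {
  "deltas": "0 -2 0 0 0 0 0; 0 -1 0 0 0 0 0; 0 0 0 0 0 0 0"
}}

```text
time_s: 43.75
position: [0.6283, -0.0013, 0.0272]
tool_rot: [[-0.997, 0.072, -0.016], [0.072, 0.997, 0.001], [0.016, -0.001, -1.0]]
ft_force: [-30.8, -0.9, 17.0]
grip_width: -0.0003
gripper_force: 14.8
```

Call:
{"method": "servo_tool", "body": {
  "deltas": "0 8 0 0 0 0 0; 0 25 0 0 0 0 0; 0 30 0 -10 0 0 0; 0 35 0 -35 0 0 0; 0 35 0 -35 0 0 0; 0 30 0 -30 0 0 0; 0 0 0 0 0 0 0"
}}

```text
time_s: 44.33
position: [0.4818, 0.0096, 0.1307]
tool_rot: [[-0.997, 0.073, 0.006], [0.073, 0.997, -0.002], [-0.006, -0.001, -1.0]]
ft_force: [1.6, -0.6, 1.3]
grip_width: 0.0
gripper_force: 0.0
```

```bash
python3 - <<'E'
from h import *
from rig import env
p=env.get_image('scene'); s=env.observe(); print(s['time_s'],s['position'],s['ft_force'])
W=cloud(p)*1000; x,y,z=np.moveaxis(W,-1,0)
for a,b,nm in((70,84,'front top'),(90,104,'cab')):
    m=(abs(y)<150)&(x>600)&(x<760)&(z>a)&(z<b); q=np.c_[x[m],y[m]]
    e=[np.percentile(q[abs(q[:,1]-k)<6][:,0],[2]).round(1)[0]-.073*k for k in range(-120,121,20) if (abs(q[:,1]-k)<6).sum()>3]; print(nm,np.median(e) if e else None)
r=env.spot_point('kit_drawer0_handle',p); print([(a['conf'],ray_at(a['uv'],p,.06)) for a in r[:1]])
for b in blobs(p,topband=1):
    if .2e3<b[2]<.65e3 and abs(b[3])<450: print(b[:8])
cv2.imwrite('pics/s5.png',cv2.resize(p['img'][160:330,230:490,::-1],None,fx=3,fy=3,interpolation=2))
E
```

```text
44.3833 [0.48346444 0.00925237 0.12867334] [ 0.25473721  0.35758456 -0.13931373]
front top 678.98
cab 696.8199999999999
[(0.55, array([ 0.64694692, -0.007194  ,  0.06      ]))]
([448, 176], np.int32(294), 457, 406, 45, 78, 85, 17)
([184, 185], np.int32(252), 249, -353, 58, 17, 18, 37)
([326, 180], np.int32(99), 491, 8, 27, 8, 81, 197)
([247, 203], np.int32(304), 369, -191, 52, 22, 78, 37)
([428, 209], np.int32(242), 553, 293, 47, 48, 11, 26)
([177, 249], np.int32(474), 461, -406, 54, 74, 81, 16)
```

View pics/s5.png

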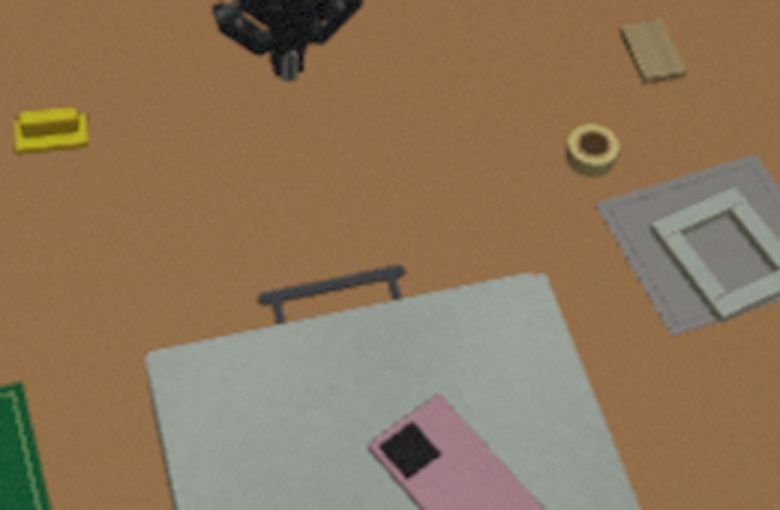

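The handle is at x ≈ 647, the front meets the cabinet edge with no gap in view, and it stopped hard at 31 N. One cross-check from the top camera before handing in.

```bash
python3 - <<'E'
from h import *
from rig import env
p=env.get_image('top'); W=cloud(p)*1000
a=p['img'][80:140,240:410,::-1]; cv2.imwrite('pics/t5.png',cv2.resize(a,None,fx=4.5,fy=4.5,interpolation=2))
for c in(270,285,365,380):
    print(c,[f"{r}:{W[r,c,0]:.0f}/{W[r,c,2]:.0f}" for r in range(94,116)])
E
```

```text
270 ['94:706/95', '95:704/94', '96:704/86', '97:709/59', '98:701/77', '99:699/75', '100:697/75', '101:694/76', '102:692/74', '103:689/76', '104:690/64', '105:688/61', '106:689/49', '107:690/36', '108:688/31', '109:693/2', '110:691/-1', '111:688/3', '112:686/-1', '113:684/-3', '114:681/-2', '115:679/-4']
285 ['94:705/97', '95:704/92', '96:703/87', '97:719/21', '98:707/56', '99:698/78', '100:696/75', '101:694/73', '102:691/74', '103:688/75', '104:686/76', '105:687/60', '106:686/55', '107:687/43', '108:687/34', '109:685/32', '110:690/1', '111:687/1', '112:686/-3', '113:682/-1', '114:680/-0', '115:678/-3']
365 ['94:700/97', '95:700/90', '96:695/95', '97:693/96', '98:692/90', '99:689/92', '100:686/94', '101:686/84', '102:692/55', '103:683/76', '104:680/77', '105:679/74', '106:677/71', '107:675/70', '108:670/79', '109:670/68', '110:671/55', '111:671/45', '112:671/36', '113:670/28', '114:675/-1', '115:672/-1']
380 ['94:700/94', '95:697/94', '96:695/92', '97:693/91', '98:690/94', '99:688/93', '100:685/95', '101:684/89', '102:692/51', '103:688/54', '104:679/78', '105:677/78', '106:676/73', '107:673/73', '108:669/78', '109:667/76', '110:668/63', '111:668/54', '112:667/46', '113:668/34', '114:668/22', '115:670/5']
```

View pics/t5.png

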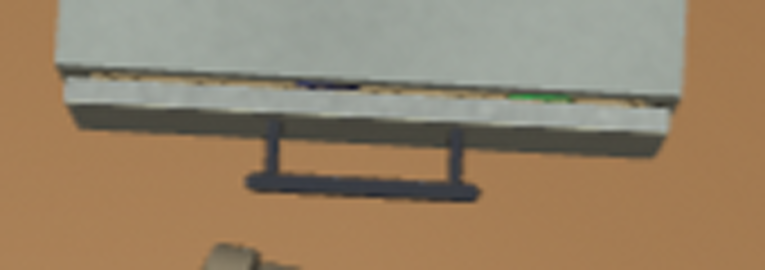

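The top view leaves doubt. The front's inner face stands about 3 mm ahead of the cabinet edge, and the ink shows through the slot near the front. I can't tell whether 3 mm off is fully shut or something is jammed. The drawer's travel between its stops is 198 mm, so I'll grip the handle, pull to the outer stop and compare. That also shows the contents.

```bash
python3 - <<'E'
from plan import *
plan([(560,5,130,85.8,.32,None,0),(645,-.5,110,85.8,.32,None,2),(645,-.5,44,85.8,.32,22,2)])
E
```

```text
0.32 -5 0 1 0 0 0.112; 0.32 -5 1 1 0 0 0.112; 0.32 -5 1 1 0 0 0.112; 0.32 -5 2 1 0 0 0.112; 0.32 -5 2 1 0 0 0.112; 0.32 -5 3 2 0 0 0.112; 0.32 -4 4 1 0 0 0.112; 0.32 -4 4 2 0 0 0.112
0.32 -3 4 1 0 0 0.112; 0.32 -3 5 2 0 0 0.113; 0.32 -2 5 1 0 0 0.112; 0.32 -2 5 2 0 0 0.113; 0.32 -1 5 1 0 0 0.112; 0.32 0 6 2 0 0 0.113; 0.32 0 28 7 0 0 0; 0.32 0 29 6 0 0 0
0.32 0 28 7 0 0 0; 0.32 0 0 0 0 0 0; 0.32 0 0 0 0 0 0; 0.32 0 0 22 0 0 0; 0.32 0 0 22 0 0 0; 0.32 0 0 22 0 0 0; 0.32 0 0 0 0 0 0; 0.32 0 0 0 0 0 0
end tip [644.8  -0.9  44. ] 24
```

Call:
{"method": "servo_tool", "body": {
  "deltas": "0.32 -5 0 1 0 0 0.112; 0.32 -5 1 1 0 0 0.112; 0.32 -5 1 1 0 0 0.112; 0.32 -5 2 1 0 0 0.112; 0.32 -5 2 1 0 0 0.112; 0.32 -5 3 2 0 0 0.112; 0.32 -4 4 1 0 0 0.112; 0.32 -4 4 2 0 0 0.112",
  "newtons": 30
}}

```text
time_s: 45.15
position: [0.5277, 0.0066, 0.1139]
tool_rot: [[-0.561, 0.828, -0.003], [0.828, 0.561, 0.0], [0.002, -0.002, -1.0]]
ft_force: [0.1, 0.1, 0.6]
grip_width: 0.0278
gripper_force: 0.0
```

Call:
{"method": "servo_tool", "body": {
  "deltas": "0.32 -3 4 1 0 0 0.112; 0.32 -3 5 2 0 0 0.113; 0.32 -2 5 1 0 0 0.112; 0.32 -2 5 2 0 0 0.113; 0.32 -1 5 1 0 0 0.112; 0.32 0 6 2 0 0 0.113; 0.32 0 28 7 0 0 0; 0.32 0 29 6 0 0 0"
}}

```text
time_s: 45.82
position: [0.6172, 0.0014, 0.0917]
tool_rot: [[0.074, 0.997, -0.003], [0.997, -0.074, 0.0], [-0.0, -0.003, -1.0]]
ft_force: [1.0, -0.6, -0.7]
grip_width: 0.0274
gripper_force: 0.0
```

Call:
{"method": "servo_tool", "body": {
  "deltas": "0.32 0 28 7 0 0 0; 0.32 0 0 0 0 0 0; 0.32 0 0 0 0 0 0; 0.32 0 0 0 0 0 0"
}}

```text
time_s: 46.15
position: [0.6439, -0.0006, 0.0851]
tool_rot: [[0.073, 0.997, -0.003], [0.997, -0.073, 0.0], [-0.0, -0.003, -1.0]]
ft_force: [-1.0, 0.6, -0.7]
grip_width: 0.0272
gripper_force: 0.0
```

```bash
python3 - <<'E'
from plan import *
plan([(645,-.5,44,85.8,.32,22,2)])
E
```

```text
0.32 0 0 21 0 0 0; 0.32 0 1 22 0 0 0; 0.32 0 0 21 -0.003 0 0; 0.32 0 0 0 0 0 0; 0.32 0 0 0 0 0 0
end tip [644.7  -0.7  44.1] 5
```

Call:
{"method": "servo_tool", "body": {
  "deltas": "0.32 0 0 21 0 0 0; 0.32 0 1 22 0 0 0; 0.32 0 0 21 -0.003 0 0; 0.32 0 0 0 0 0 0; 0.32 0 0 0 0 0 0"
}}

```text
time_s: 46.57
position: [0.6445, -0.0007, 0.0225]
tool_rot: [[0.073, 0.997, 0.001], [0.997, -0.073, -0.0], [-0.0, 0.001, -1.0]]
ft_force: [-1.0, -0.4, 0.5]
grip_width: 0.027
gripper_force: 0.0
```

Call:
{"method": "servo_tool", "body": {
  "deltas": "0 0 0 0 0 0 0; 0 0 0 0 0 0 0; 0 0 0 0 0 0 0; 0 0 0 0 0 0 0; 0 0 0 0 0 0 0"
}}

```text
time_s: 46.98
position: [0.6449, -0.0008, 0.0243]
tool_rot: [[0.073, 0.997, 0.003], [0.997, -0.073, -0.001], [-0.001, 0.003, -1.0]]
ft_force: [-4.8, 0.7, 4.1]
grip_width: 0.01
gripper_force: 29.5
```

Call:
{"method": "servo_tool", "body": {
  "deltas": "0 0 2 0 0 0 0; 0 0 2 0 0 0 0; 0 0 0 0 0 0 0; 0 0 0 0 0 0 0"
}}

```text
time_s: 47.32
position: [0.6448, -0.0008, 0.0243]
tool_rot: [[0.073, 0.997, -0.007], [0.997, -0.073, -0.0], [-0.001, -0.007, -1.0]]
ft_force: [-23.0, 0.0, 14.6]
grip_width: 0.0098
gripper_force: 31.0
```

Call:
{"method": "servo_tool", "body": {
  "deltas": "0 0 -6 0 0 0 0; 0 0 -8 0 0 0 0; 0 0 -12 0 0 0 0; 0 0 -14 0 0 0 0; 0 0 -14 0 0 0 0; 0 0 -14 0 0 0 0; 0 0 -14 0 0 0 0; 0 0 -14 0 0 0 0"
}}

```text
time_s: 47.98
position: [0.5546, 0.006, 0.0243]
tool_rot: [[0.074, 0.997, 0.008], [0.997, -0.074, -0.001], [-0.0, 0.008, -1.0]]
ft_force: [2.1, 1.5, 2.9]
grip_width: 0.0095
gripper_force: 30.1
```

Call:
{"method": "servo_tool", "body": {
  "deltas": "0 0 -14 0 0 0 0; 0 0 -14 0 0 0 0; 0 0 -14 0 0 0 0; 0 0 -14 0 0 0 0; 0 0 -14 0 0 0 0; 0 0 -14 0 0 0 0; 0 0 -6 0 0 0 0; 0 0 0 0 0 0 0"
}}

```text
time_s: 48.65
position: [0.464, 0.0129, 0.0243]
tool_rot: [[0.074, 0.997, 0.007], [0.997, -0.074, -0.001], [-0.0, 0.007, -1.0]]
ft_force: [-0.5, 3.9, 8.8]
grip_width: 0.0094
gripper_force: 30.6
```

Call:
{"method": "servo_tool", "body": {
  "deltas": "0 0 -3 0 0 0 0; 0 0 -3 0 0 0 0; 0 0 0 0 0 0 0; 0 0 0 0 0 0 0"
}}

```text
time_s: 48.98
position: [0.4593, 0.0133, 0.0242]
tool_rot: [[0.074, 0.997, 0.008], [0.997, -0.074, -0.001], [-0.0, 0.008, -1.0]]
ft_force: [-0.1, 5.5, 11.1]
grip_width: 0.0097
gripper_force: 30.8
```

Call:
{"method": "servo_tool", "body": {
  "deltas": "0 0 -3 0 0 0 0; 0 0 0 0 0 0 0; 0 0 -2 0 0 0 0; 0 0 0 0 0 0 0; 0 0 0 0 0 0 0"
}}

```text
time_s: 49.4
position: [0.4545, 0.0136, 0.0242]
tool_rot: [[0.074, 0.997, 0.008], [0.997, -0.074, -0.001], [-0.0, 0.008, -1.0]]
ft_force: [-0.1, 5.6, 11.0]
grip_width: 0.0093
gripper_force: 30.8
```

Call:
{"method": "servo_tool", "body": {
  "deltas": "0 0 -3 0 0 0 0; 0 0 0 0 0 0 0; 0 0 -2 0 0 0 0; 0 0 0 0 0 0 0; 0 0 0 0 0 0 0"
}}

```text
time_s: 49.82
position: [0.4496, 0.014, 0.0242]
tool_rot: [[0.074, 0.997, 0.008], [0.997, -0.074, -0.001], [-0.0, 0.008, -1.0]]
ft_force: [-0.1, 5.5, 11.8]
grip_width: 0.01
gripper_force: 30.9
```

Call:
{"method": "servo_tool", "body": {
  "deltas": "0 0 -2 0 0 0 0; 0 0 0 0 0 0 0; 0 0 -2 0 0 0 0; 0 0 0 0 0 0 0; 0 0 0 0 0 0 0"
}}

```text
time_s: 50.23
position: [0.4477, 0.0141, 0.0243]
tool_rot: [[0.074, 0.997, 0.013], [0.997, -0.074, -0.001], [0.0, 0.013, -1.0]]
ft_force: [8.0, 7.1, 4.5]
grip_width: 0.0096
gripper_force: 30.3
```

The travel was 197.6 mm, so the earlier position was the true shut stop (q ≈ 0). I'll check the contents, then push it shut again while still holding the handle.

```bash
python3 - <<'E'
from h import *
from rig import env
p=env.get_image('scene')
W=cloud(p)*1000; x,y,z=np.moveaxis(W,-1,0)
ox,oy=500,10
dx=(x-ox)-.073*(y-oy); dy=(y-oy)+.073*(x-ox); m=((dx>6)&(dx<190)&(abs(dy)<143)&(z>30)&(z<90)).astype(np.uint8)
n,l,st,ce=cv2.connectedComponentsWithStats(m)
for i in range(1,n):
    if st[i,4]>20: q=l==i; print(ce[i].round(),st[i,4],'dx',np.percentile(dx[q],[2,98]).round(),'dy',np.percentile(dy[q],[2,98]).round(),'ztop',np.percentile(z[q],95).round())
cv2.imwrite('pics/s6.png',cv2.resize(p['img'][180:310,240:430,::-1],None,fx=4,fy=4,interpolation=2))
E
```

```text
[367. 218.] 231 dx [22. 64.] dy [ 81. 122.] ztop 61.0
[337. 219.] 226 dx [ 8. 43.] dy [ 6. 41.] ztop 70.0
[300. 251.] 763 dx [ 16. 161.] dy [-122.  -77.] ztop 60.0
[375. 246.] 296 dx [ 92. 160.] dy [ 85. 118.] ztop 39.0
[340. 250.] 243 dx [105. 145.] dy [-16.  23.] ztop 61.0
```

View pics/s6.png

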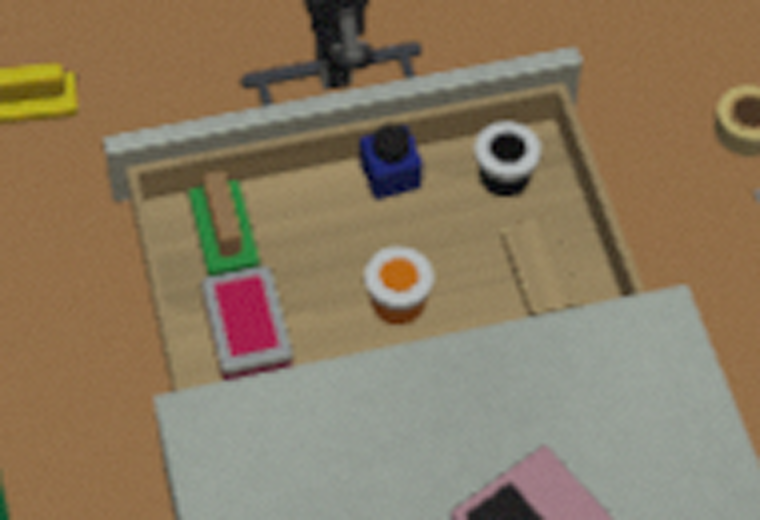

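All six items are flat in the drawer. The ink was knocked about 2 cm forward but is still well inside. Closing again.

Call:
{"method": "servo_tool", "body": {
  "deltas": "0 0 4 0 0 0 0; 0 0 8 0 0 0 0; 0 0 12 0 0 0 0; 0 0 14 0 0 0 0; 0 0 14 0 0 0 0; 0 0 14 0 0 0 0; 0 0 14 0 0 0 0; 0 0 14 0 0 0 0"
}}

```text
time_s: 50.95
position: [0.5392, 0.0072, 0.0243]
tool_rot: [[0.073, 0.997, 0.006], [0.997, -0.073, -0.001], [-0.0, 0.006, -1.0]]
ft_force: [-1.9, 1.5, 5.9]
grip_width: 0.0097
gripper_force: 30.4
```

Call:
{"method": "servo_tool", "body": {
  "deltas": "0 0 14 0 0 0 0; 0 0 14 0 0 0 0; 0 0 14 0 0 0 0; 0 0 14 0 0 0 0; 0 0 14 0 0 0 0; 0 0 12 0 0 0 0; 0 0 10 0 0 0 0; 0 0 5 0 0 0 0"
}}

```text
time_s: 51.62
position: [0.6362, -0.0002, 0.0243]
tool_rot: [[0.074, 0.997, 0.007], [0.997, -0.074, -0.001], [-0.001, 0.007, -1.0]]
ft_force: [-1.7, 0.5, 6.3]
grip_width: 0.0096
gripper_force: 30.5
```

Call:
{"method": "servo_tool", "body": {
  "deltas": "0 0 3 0 0 0 0; 0 0 2 0 0 0 0; 0 0 0 0 0 0 0; 0 0 0 0 0 0 0"
}}

```text
time_s: 51.95
position: [0.6404, -0.0005, 0.0243]
tool_rot: [[0.073, 0.997, 0.006], [0.997, -0.073, -0.001], [-0.001, 0.006, -1.0]]
ft_force: [0.9, 1.6, 6.1]
grip_width: 0.0094
gripper_force: 30.5
```

Call:
{"method": "servo_tool", "body": {
  "deltas": "0 0 3 0 0 0 0; 0 0 2 0 0 0 0; 0 0 2 0 0 0 0; 0 0 0 0 0 0 0; 0 0 0 0 0 0 0"
}}

```text
time_s: 52.37
position: [0.6449, -0.0008, 0.0243]
tool_rot: [[0.073, 0.997, 0.001], [0.997, -0.073, -0.001], [-0.001, 0.001, -1.0]]
ft_force: [-9.4, 0.1, 11.3]
grip_width: 0.0097
gripper_force: 31.2
```

Call:
{"method": "servo_tool", "body": {
  "deltas": "0.32 0 -2 0 0 0 0; 0.32 0 0 0 0 0 0; 0.32 0 0 0 0 0 0; 0.32 0 0 0 0 0 0"
}}

```text
time_s: 52.7
position: [0.6444, -0.0008, 0.0227]
tool_rot: [[0.073, 0.997, 0.003], [0.997, -0.073, -0.001], [-0.0, 0.003, -1.0]]
ft_force: [-0.2, -0.8, 0.3]
grip_width: 0.0273
gripper_force: 0.0
```

Call:
{"method": "servo_tool", "body": {
  "deltas": "0.32 0 0 -15 0 0 0; 0.32 0 0 -30 0 0 0; 0.32 0 0 -35 0 0 0; 0.32 0 -30 -30 0 0 0; 0.32 0 -40 0 0 0 0; 0.32 0 -40 0 0 0 0; 0.32 0 0 0 0 0 0; 0.32 0 0 0 0 0 0"
}}

```text
time_s: 53.37
position: [0.5333, 0.0077, 0.1322]
tool_rot: [[0.073, 0.997, 0.002], [0.997, -0.073, -0.0], [-0.0, 0.002, -1.0]]
ft_force: [1.4, 1.3, 0.1]
grip_width: 0.0275
gripper_force: 0.0
```

```bash
python3 - <<'E'
from h import *
from rig import env
s=env.observe(); print(s['time_s'],s['position'],s['ft_force'],s['qvel'])
p=env.get_image('scene'); r=env.spot_point('kit_drawer0_handle',p); print([(a['conf'],ray_at(a['uv'],p,.06)) for a in r[:1]])
W=cloud(p)*1000; x,y,z=np.moveaxis(W,-1,0); d=(p['img'].max(2)<75)&(abs(y)<62)&(x>600)&(x<690)&(z>50)&(z<75); q=W[d]
print('bar front edge at y=0:',[round(np.percentile(q[abs(q[:,1]-k)<5][:,0],5)-.073*k,1) for k in(-40,-25,0,25,40) if (abs(q[:,1]-k)<5).sum()>3])
for b in blobs(p,topband=1):
    if .2e3<b[2]<.65e3 and abs(b[3])<450: print(b[:8])
E
```

```text
53.3667 [0.53328013 0.00768288 0.13216113] [1.36746626 1.31147843 0.14426027] [-0.08992808  2.63078447 -6.38234665 -0.01806148  0.01675085  0.14005002]
[(0.83, array([ 0.64605611, -0.00117122,  0.06      ]))]
bar front edge at y=0: [np.float64(646.6), np.float64(643.4), np.float64(646.1), np.float64(647.0), np.float64(645.7)]
([448, 176], np.int32(306), 456, 406, 47, 74, 83, 17)
([185, 185], np.int32(251), 248, -352, 58, 16, 17, 37)
([327, 191], np.int32(18), 519, 1, 6, 2, 7, 184)
([247, 203], np.int32(308), 370, -191, 52, 20, 79, 38)
([332, 202], np.int32(39), 558, 1, 18, 8, 37, 183)
([428, 209], np.int32(241), 554, 294, 45, 49, 62, 27)
([177, 248], np.int32(483), 462, -406, 55, 74, 81, 16)
```

The drawer is at its shut stop again (handle x ≈ 645), the arm is clear, and the other panels and the tape haven't moved. Handing in.

Call:
{"method": "servo_tool", "body": {
  "deltas": "0.32 0 0 0 0 0 0; 0.32 0 0 0 0 0 0; 0.32 0 0 0 0 0 0"
}}

```text
time_s: 53.72
position: [0.5357, 0.0072, 0.1315]
tool_rot: [[0.073, 0.997, 0.003], [0.997, -0.073, -0.001], [-0.0, 0.003, -1.0]]
ft_force: [-0.2, -0.0, 0.1]
grip_width: 0.0275
gripper_force: 0.0
```

```bash
python3 -c "
from rig import env
print(env.close_job())"
```

```text
the job is handed in; nothing more can be done
None
```

I handed the job in at about 54 s, with no verdict returned: the amber and black cups, ink, float, tin and 34 mm panel are in the fully shut drawer, and the other two panels and the tape have not moved.

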